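# Rinsed spot plates into the drying chest

### The arm

A 6-joint arm with a two-finger parallel gripper is mounted at the origin on the work surface. World frame = base frame: x ahead of the robot, y to its left, z up, the work surface at z = 0. Lengths are in m, angles in rad, forces in N, time in s.
With the tool pointing down it reaches from about 0.25 to 0.725 m from the base axis. Payload 4 kg.
Tool frame: the origin (TCP) lies midway between the tips of the shut fingers; the grasp point (between the pads) lies pinch_z behind it (pinch_z is the distance from the TCP to the grasp point, in m); z points along the fingers, y is the direction in which the jaws open and shut (so a half turn about z gives the same grasp; the last joint's range is limited). The gripper opens to 85 mm and grips with 20 to 120 N. Pads are 22 mm wide; open, the fingers measure 114 mm over their backs; the gripper's body (76 mm by 85 mm) begins 54 mm behind the grasp point. The pads swing forward as they close: fully open they stand 13 mm farther back than shut.
Start: joints at [1.331, 0.241, 0.005, 1.335, 0, 1.571], TCP at [0.119, 0.486, 0.231] pointing down, gripper open.
Joint ranges: [-2.72, 2.72], [-1.05, 1.87], [-1.09, 1.28], [-1.99, 2.15], [-1.42, 1.44], [-3.14, 3.14]. Speed limits (rad/s): [2.79, 2.79, 3.14, 3.14, 3.14, 3.14].

### API

Orientations are given as a unit quaternion [x, y, z, w].
In Python, from workcell import * gives the robot as it stands.
- The arm moves only by the tool move_arm, never from a script. Its argument "motion" is a list of rows, each a list of 3 entries, a list of its own where there are three numbers: the finger opening in mm, from 0 to 85.4, then the shift along the tool's x, y, z in units of 50 mm (1.0 is 50 mm), then the turn about the tool's z in units of 6 degrees (1.0 is 6 degrees). In form: [[claw, [dx, dy, dz], roll], ...]. A call has exactly 10 rows; each row is the pose to reach, as a shift and turn from the pose commanded when the call began, along the tool's axes at that moment; what a row does not reach only later rows make up. A row lasts 1/10 s, in which the tool goes at most 50 mm and 8.59 degrees, less where a joint would pass 70% of its speed; a pose out of reach is approached as far as the arm can. A call with a gripper value outside its range is refused whole. The fingers move at their own pace and stop on an object; the grip force is fixed at half the most. Time passes only in rows, so rows that repeat a pose let the fingers close, or fill a call up. It gives the time, the measured TCP pose, the force and the opening at its end, in the units of the state.
- get_obs(): the state, without advancing time (a new reading comes with each control period).
- camera(name): name is "side" or "top" or "wrist"; returns a dict with "color" (420x560x3 uint8, red, green, blue), "fx", "fy", "cx", "cy" (pixels), "rvec" (rotation vector, rad) and "tvec" (3), from world to camera coordinates, as OpenCV has them; the wrist camera has in their place "mount" (4x4, takes a point from camera to tool coordinates, whose origin is the TCP and whose axes are the flange's). Camera axes: x right, y down, z forward; pixel columns grow to the right and rows downward; lengths in m; the calibration is good to about 2 mm. A picture is of the moment at which its call begins: read the wrist's pose just before it. There is no depth.
- job_done(): hands the job in, once; it reports no verdict.
The state is a dict: "clock": time; "joint_pos": joint angles; "joint_vel": joint speeds; "tau": joint torques, N m; "eef_pos": TCP position; "tool_rot": TCP orientation; "ft_force": force on the tool from outside, world axes, zero at the start; "ft_torque": the same for the moment, N m; "grip_width": finger opening in m.
Only numpy, scipy, OpenCV 4.12 (cv2) and the standard library are available. Lean on these libraries where they do the work, as an engineer would, in place of code of your own. Each camera call takes 0.05 s, during which the arm holds its last target.

### The job

Dry the rinsed porcelain spot plates: stand every plate from the white draining rack on its long edge in the wire basket, one to a slot, with the basket on the bench. Then raise the basket's folded bail upright, lift the basket by the bail and set it down flat on the floor of the drying chest, in the near bay, which you open by sliding the near glass cover under its neighbour. Finally fold the bail down again and slide the near cover fully shut, with the far cover left shut, the basket never tipped over and the bottle, jar and beaker left alone.

Things in the scene. Friction and masses are not known exactly. Their poses are not given: they have to be found in the camera images.
- chest: drying chest, fixed: white open-topped box 526 mm long (x axis, pointing away from the robot), 226 wide (y), grey blower box at its far end. Origin: centre of its underside. Inner floor 20 mm up, inner space x -255..255, y -105..105 mm; walls 104 mm high, alloy track lips along both long sides 121 mm high
- chest_bay (a point): centre of the chest's near bay, on its inner floor (x = -150, y = 0 mm in the chest's frame, axes as the chest's). With the near cover fully open the bay is clear from above from 105 mm nearer than this point to 105 mm beyond it, and 105 mm to either side
- cover (a joint): travel of the near cover (framed glass, 5 mm, on the lower track, underside 105 mm above the bench) in m along the chest's +x: 0 shut, 0.215 fully open, slid under the far cover; may start a little ajar. About 1.5 N of friction, stays where it is left
- cover_pull (a point): middle of the near cover's pull, an upright alloy bar along the cover's near edge: 12 mm thick along the chest's x, 80 mm along y, 28 mm high; top 138 mm, foot 110 mm above the bench. It moves with the cover; fully open it stops 32 mm short of the far cover's edge
- far_cover (a joint): travel of the far cover (framed glass on the upper track, 113 to 118 mm above the bench) in m towards the robot: 0 shut, as it starts. It has a like pull at its far edge
- rack: white plastic draining rack, fixed: tray 192 x 128 mm with five cross slots 13 mm wide between 40 mm high spacers. Origin: centre of its underside. The slots lie along its y axis, at x = -72, -36, 0, 36 and 72 mm; the plates stand in them 10 mm above the bench
- basket_c (a point): stainless wire basket 164 x 113 mm, walls 57 mm high, about 0.3 kg empty, loose. Point: on its middle axis, 30 mm above its underside; z up. Four cross slots along its y axis at x = -51, -17, 17, 51 mm, 15 mm wide between spacers 43 mm high along the two long walls (43 to 54.5 mm off the middle). Slot floor 3 mm above the underside: a seated plate's centre is 5.5 mm above this point
- bail (a joint): angle of the bail in rad: 0 folded down (level, out over the basket's +y side), 1.57 upright, stop at 1.85. It pivots about the basket's x axis line 62 mm above the underside (32 mm above point basket_c), swings easily, stays up only within about 0.3 rad of upright, otherwise falls back to 0
- bail_grip (a point): middle of the bail's grip, a light grey sleeve 11 mm thick, 80 mm long, parallel to the basket's x axis, 92 mm from the pivot line. Folded: 62 mm above the basket's underside, 92 mm to the +y side of its middle; upright: 154 mm above the underside. Its wire legs, 5 mm thick, run at the two ends, 177 mm apart
- dropper_bottle: bystander: amber dropper bottle, 60 mm wide, 144 mm high, origin at its underside
- beaker: bystander: glass beaker, 74 mm wide, 95 mm high, origin at its underside
- reagent_jar: bystander: amber glass jar with a black cap, 60 mm wide, 110 mm high, origin at its underside
- plate1_c (a point): white porcelain spot plate 9 x 100 x 65 mm, 0.12 kg, standing on a long edge in the rack (None if there is none); the point is its centre, x is across its 9 mm thickness, y along its 100 mm length, z up along its 65 mm height
- plate2_c (a point): white porcelain spot plate 9 x 100 x 65 mm, 0.12 kg, standing on a long edge in the rack (None if there is none); the point is its centre, x is across its 9 mm thickness, y along its 100 mm length, z up along its 65 mm height
- plate3_c (a point): white porcelain spot plate 9 x 100 x 65 mm, 0.12 kg, standing on a long edge in the rack (None if there is none); the point is its centre, x is across its 9 mm thickness, y along its 100 mm length, z up along its 65 mm height
- plate4_c (a point): white porcelain spot plate 9 x 100 x 65 mm, 0.12 kg, standing on a long edge in the rack (None if there is none); the point is its centre, x is across its 9 mm thickness, y along its 100 mm length, z up along its 65 mm height
- plate5_c (a point): white porcelain spot plate 9 x 100 x 65 mm, 0.12 kg, standing on a long edge in the rack (None if there is none); the point is its centre, x is across its 9 mm thickness, y along its 100 mm length, z up along its 65 mm height
Not all that is in view belongs to the job. What is shaped like the part that bears plate1_c but brown or red is not meant.

How it is judged:
On the way, in this order (a step that is already met when the one before it is completed fails the run):
1. the basket stands on the bench with every plate in its slots and its bail upright (x of plate1_c in the frame of basket_c between -0.06 and 0.06 m and y of plate1_c in the frame of basket_c between -0.012 and 0.012 m and z of plate1_c in the frame of basket_c between -0.002 and 0.014 m and angle between each of plate1_c, plate2_c, plate3_c, plate4_c, plate5_c's own z axis and vertical below 0.3 rad and x of plate2_c in the frame of basket_c between -0.06 and 0.06 m and y of plate2_c in the frame of basket_c between -0.012 and 0.012 m and z of plate2_c in the frame of basket_c between -0.002 and 0.014 m and x of plate3_c in the frame of basket_c between -0.06 and 0.06 m and y of plate3_c in the frame of basket_c between -0.012 and 0.012 m and z of plate3_c in the frame of basket_c between -0.002 and 0.014 m and x of plate4_c in the frame of basket_c between -0.06 and 0.06 m and y of plate4_c in the frame of basket_c between -0.012 and 0.012 m and z of plate4_c in the frame of basket_c between -0.002 and 0.014 m and x of plate5_c in the frame of basket_c between -0.06 and 0.06 m and y of plate5_c in the frame of basket_c between -0.012 and 0.012 m and z of plate5_c in the frame of basket_c between -0.002 and 0.014 m and value of joint bail between 1.2 and 1.9 rad and height (world z) of basket_c below 0.045 m and angle between basket_c's own z axis and vertical below 0.15 rad), for 0.1 s.
2. the loaded basket hangs clear of the bench from its upright bail (x of plate1_c in the frame of basket_c between -0.06 and 0.06 m and y of plate1_c in the frame of basket_c between -0.012 and 0.012 m and z of plate1_c in the frame of basket_c between -0.002 and 0.014 m and angle between each of plate1_c, plate2_c, plate3_c, plate4_c, plate5_c's own z axis and vertical below 0.3 rad and x of plate2_c in the frame of basket_c between -0.06 and 0.06 m and y of plate2_c in the frame of basket_c between -0.012 and 0.012 m and z of plate2_c in the frame of basket_c between -0.002 and 0.014 m and x of plate3_c in the frame of basket_c between -0.06 and 0.06 m and y of plate3_c in the frame of basket_c between -0.012 and 0.012 m and z of plate3_c in the frame of basket_c between -0.002 and 0.014 m and x of plate4_c in the frame of basket_c between -0.06 and 0.06 m and y of plate4_c in the frame of basket_c between -0.012 and 0.012 m and z of plate4_c in the frame of basket_c between -0.002 and 0.014 m and x of plate5_c in the frame of basket_c between -0.06 and 0.06 m and y of plate5_c in the frame of basket_c between -0.012 and 0.012 m and z of plate5_c in the frame of basket_c between -0.002 and 0.014 m and value of joint bail above 1.1 rad and height (world z) of basket_c above 0.08 m and distance between the grasp point and bail_grip below 0.06 m), for 0.2 s.
At the end, for the whole second after the job is handed in: All plates stand on edge in the basket's slots (within 0.3 rad of upright, seated on the slot floor); the basket stands flat (within 6 mm and 0.08 rad) on the floor of the chest's near bay; the bail is folded down (below 0.2 rad); both covers are shut to within 8 mm (x of plate1_c in the frame of basket_c between -0.06 and 0.06 m and y of plate1_c in the frame of basket_c between -0.012 and 0.012 m and z of plate1_c in the frame of basket_c between -0.002 and 0.014 m and angle between each of plate1_c, plate2_c, plate3_c, plate4_c, plate5_c's own z axis and vertical below 0.3 rad and x of plate2_c in the frame of basket_c between -0.06 and 0.06 m and y of plate2_c in the frame of basket_c between -0.012 and 0.012 m and z of plate2_c in the frame of basket_c between -0.002 and 0.014 m and x of plate3_c in the frame of basket_c between -0.06 and 0.06 m and y of plate3_c in the frame of basket_c between -0.012 and 0.012 m and z of plate3_c in the frame of basket_c between -0.002 and 0.014 m and x of plate4_c in the frame of basket_c between -0.06 and 0.06 m and y of plate4_c in the frame of basket_c between -0.012 and 0.012 m and z of plate4_c in the frame of basket_c between -0.002 and 0.014 m and x of plate5_c in the frame of basket_c between -0.06 and 0.06 m and y of plate5_c in the frame of basket_c between -0.012 and 0.012 m and z of plate5_c in the frame of basket_c between -0.002 and 0.014 m and x of basket_c in the frame of chest between -0.18 and -0.07 m and y of basket_c in the frame of chest between -0.06 and 0.06 m and z of basket_c in the frame of chest between 0.044 and 0.056 m and angle between basket_c's own z axis and vertical below 0.08 rad and value of joint bail below 0.2 rad and value of joint each of cover, far_cover below 0.008 m); the robot touches nothing.
It fails at once if the basket is tipped more than 0.7 rad (angle between basket_c's own z axis and vertical above 0.7 rad).
It fails at once if the dropper bottle is moved more than 30 mm (distance of dropper_bottle from where it was at the start of the episode above 0.03 m).
It fails at once if the beaker is moved more than 30 mm (distance of beaker from where it was at the start of the episode above 0.03 m).
It fails at once if the reagent jar is moved more than 30 mm (distance of reagent_jar from where it was at the start of the episode above 0.03 m).
Of plate1, plate2, plate3, plate4, plate5 only 3 to 4 are there at a start; the rules pass over those that are not, and their reading is None.
At some moment in a run one of basket may be knocked a few centimetres aside while the robot is not near it.
It also fails if it takes over 192 s, if anything falls off the work surface, if the arm or the gripper's body presses on something with over 40 N, if the wrist force passes 120 N, or if a joint passes its speed limit or range.

## Working session

There is one attempt and no reset: what is moved stays moved. The work goes in short steps, Python scripts to look and compute and a tool call to move; the robot and the scene stay as the last step left them, time stands still between calls to the robot, and variables do not carry over. Pictures are saved under pics/ and viewed, and the job is handed in when it is done.

Besides the shell and the picture viewer there is one more tool, called after ">>>" in YAML: its name, and indented under it one key for each argument. move_arm: Moves the arm, as the interface text tells. Its arguments: {"type":"object","properties":{"motion":{"type":"array","items":{"type":"array"}}},"required":["motion"]}

```bash
ls; mkdir -p pics
cat > h.py <<'E'
from workcell import *
import numpy as np, cv2
from scipy.spatial.transform import Rotation as R
def snap(name,fn):
    o=get_obs(); c=camera(name); cv2.imwrite('pics/'+fn,cv2.cvtColor(c['color'],cv2.COLOR_RGB2BGR)); 
    return o,c
def cam(o,c):
    """returns K, Rcw (cam->world), origin"""
    K=np.array([[c['fx'],0,c['cx']],[0,c['fy'],c['cy']],[0,0,1]])
    if 'mount' in c:
        T=np.eye(4);T[:3,:3]=R.from_quat(o['tool_rot']).as_matrix();T[:3,3]=o['eef_pos']
        W=T@np.array(c['mount']); return K,W[:3,:3],W[:3,3]
    Rw=R.from_rotvec(np.ravel(c['rvec'])).as_matrix()
    return K,Rw.T,-Rw.T@np.ravel(c['tvec'])
def plane(o,c,uv,z):
    K,Rm,t=cam(o,c); uv=np.atleast_2d(np.array(uv,float))
    d=(np.linalg.inv(K)@np.c_[uv,np.ones(len(uv))].T).T@Rm.T
    s=(z-t[2])/d[:,2]; return t+d*s[:,None]
def proj(o,c,P):
    K,Rm,t=cam(o,c); P=np.atleast_2d(P); q=(P-t)@Rm; q=q@K.T; return q[:,:2]/q[:,2:]
E
python3 - <<'E'
from h import *
import pickle
o=get_obs(); print(o)
for n in ['top','side','wrist']:
    o,c=snap(n,n+'0.png'); pickle.dump((o,c),open(n+'0.pkl','wb')); K,Rm,t=cam(o,c); print(n,K[0,0],t,Rm.round(3).tolist())
import workcell; print([x for x in dir(workcell) if x[0]!='_'])
E
```

```text
pics
{'clock': 0.0, 'joint_pos': array([ 1.33100993e+00,  2.41423926e-01,  3.73902105e-03,  1.33517404e+00,
       -1.23798852e-05,  1.57078989e+00]), 'joint_vel': array([ 1.36798176e-03,  3.36055539e-04, -1.09618941e-03, -7.59892124e-05,
       -9.60520116e-04,  2.25542697e-03]), 'tau': array([-2.13623171e-04, -3.72316396e+01,  2.52409154e+01,  1.69322337e-02,
        1.96017623e-05,  4.86629872e-06]), 'eef_pos': array([0.11860521, 0.48509626, 0.23041311]), 'tool_rot': array([ 1.19602908e-01,  9.92821273e-01, -1.02464491e-03, -1.17208626e-04]), 'ft_force': array([ 0.30283008, -0.17180358, -0.11806131]), 'ft_torque': array([ 0.08202227, -0.01807386, -0.02195326]), 'grip_width': 0.08495845135944652}
top 401.12979992039425 [ 0.3716077  -0.04454955  1.33198297] [[-0.013, -0.992, 0.123], [-1.0, 0.016, 0.018], [-0.02, -0.123, -0.992]]
side 429.1525958474229 [0.41141004 0.92452731 0.72217505] [[-0.991, -0.064, 0.121], [-0.136, 0.537, -0.833], [-0.012, -0.841, -0.54]]
wrist 315.1442793978385 [0.04319927 0.5044696  0.37248299] [[0.238, 0.925, 0.296], [0.971, -0.226, -0.075], [-0.002, 0.305, -0.952]]
['Unreachable', 'camera', 'get_obs', 'job_done', 'pinch_z']
```

View pics/top0.png

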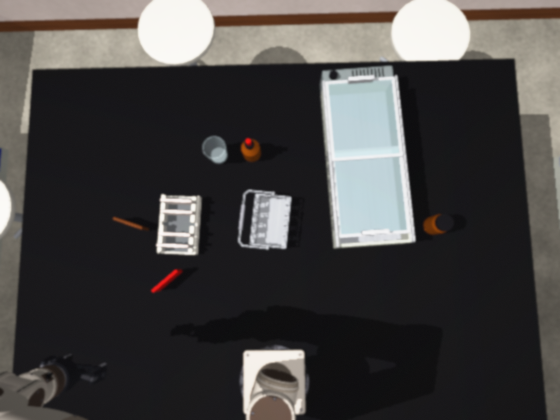

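View pics/side0.png

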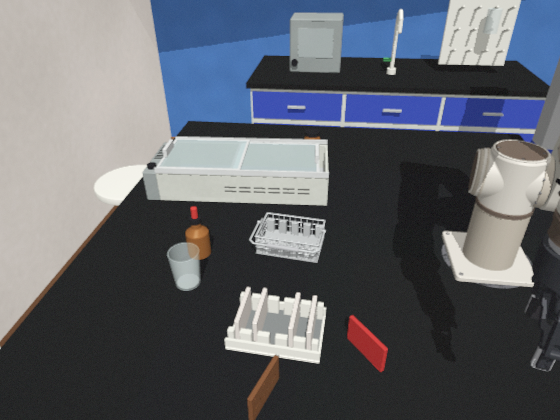

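View pics/wrist0.png

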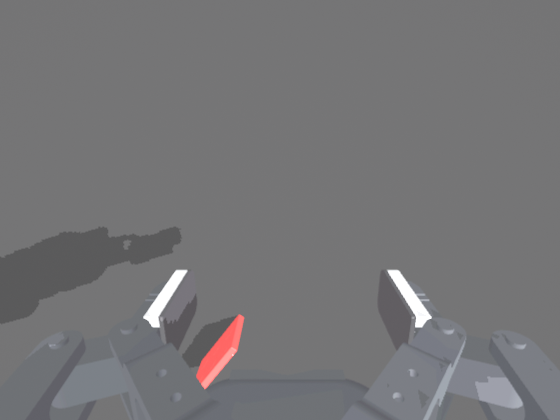

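Top view: the rack is around (180,225) with 4 visible plates, the basket around (267,220) with its bail folded to the left (+y), and the chest at (325-415, 70-245). The brown and red plates are decoys. I'll zoom in.

Run:
```python
from h import *
a=cv2.imread('pics/top0.png')
for n,(x0,y0,x1,y1) in {'rk':(145,180,215,265),'bk':(230,180,300,260),'ch':(315,60,425,255)}.items():
    s=min(800/(x1-x0),600/(y1-y0)); s=int(s); cv2.imwrite(f'pics/z_{n}.png',cv2.resize(a[y0:y1,x0:x1],None,fx=s,fy=s,interpolation=cv2.INTER_CUBIC)); print(n,s)
a=cv2.imread('pics/side0.png')
cv2.imwrite('pics/z_side.png',cv2.resize(a[200:360,220:340],None,fx=3.7,fy=3.7,interpolation=cv2.INTER_CUBIC))
```

```text
rk 7
bk 7
ch 3
```

View pics/z_rk.png

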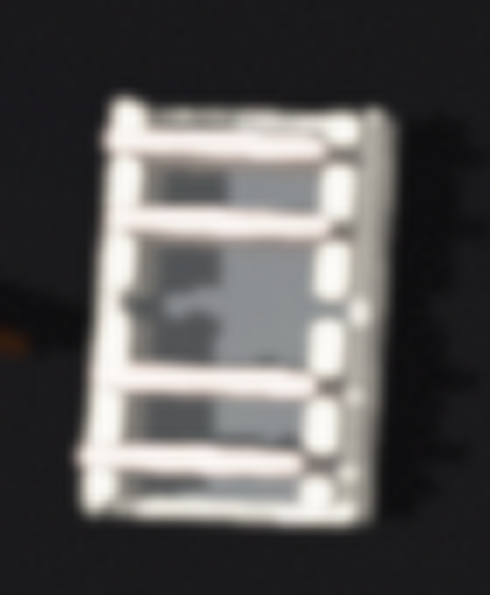

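View pics/z_bk.png

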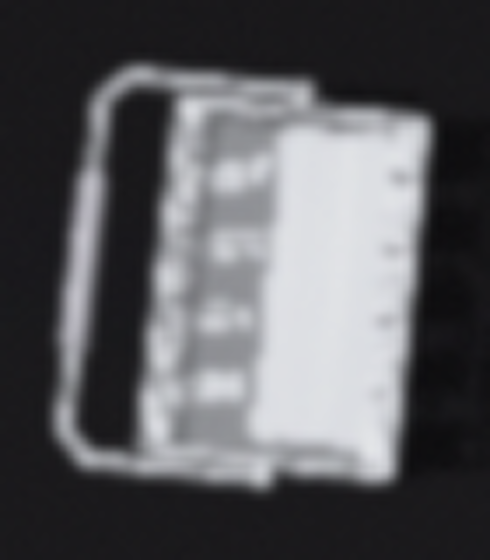

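View pics/z_ch.png

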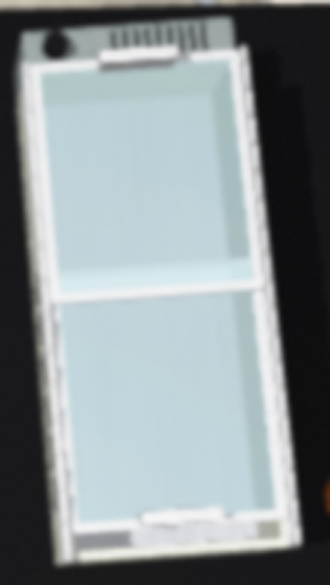

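View pics/z_side.png

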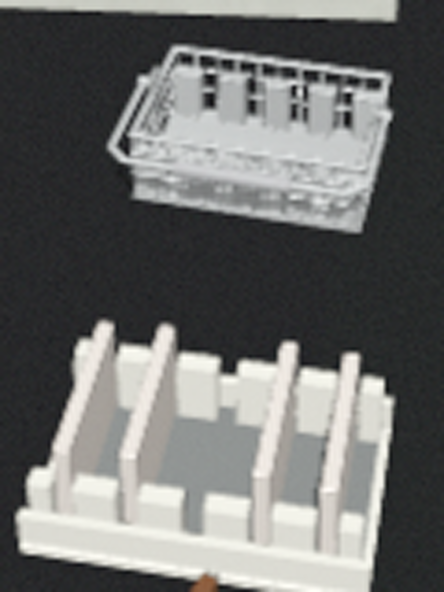

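Run:
```python
from h import *
import pickle
o,c=pickle.load(open('top0.pkl','rb'))
def z(pts,s,ox,oy): return [((u+.5)/s-.5+ox,(v+.5)/s-.5+oy) for u,v in pts]
def show(n,P): print(n,(P*1000).round(0).tolist())
show('plates ends',plane(o,c,z([(105,142),(325,150),(118,220),(328,227),(105,377),(320,384),(80,456),(303,463)],7,145,180),.075))
show('basket corners TL,TR,BR,BL',plane(o,c,z([(180,98),(430,120),(393,480),(148,450)],7,230,180),.057))
show('grip ends',plane(o,c,z([(92,175),(68,370)],7,230,180),.062))
show('chest lips corner near L,R, far L,R',plane(o,c,z([(62,562),(298,546),(22,62),(242,48)],3,315,60),.121))
show('pull near', plane(o,c,z([(140,517),(225,513)],3,315,60),.138))
show('far pull', plane(o,c,z([(100,55),(180,48)],3,315,60),.146))
print(R.from_quat(o['tool_rot']).as_matrix().round(3), pinch_z)
```

```text
plates ends [[578.0, 353.0, 75.0], [573.0, 252.0, 75.0], [542.0, 346.0, 75.0], [537.0, 250.0, 75.0], [471.0, 351.0, 75.0], [466.0, 253.0, 75.0], [435.0, 361.0, 75.0], [431.0, 260.0, 75.0]]
basket corners TL,TR,BR,BL [[596.0, 49.0, 57.0], [584.0, -66.0, 57.0], [419.0, -47.0, 57.0], [435.0, 64.0, 57.0]]
grip ends [[560.0, 89.0, 62.0], [471.0, 100.0, 62.0]]
chest lips corner near L,R, far L,R [[418.0, -196.0, 121.0], [431.0, -431.0, 121.0], [945.0, -170.0, 121.0], [955.0, -402.0, 121.0]]
pull near [[461.0, -272.0, 138.0], [464.0, -356.0, 138.0]]
far pull [[939.0, -248.0, 146.0], [945.0, -331.0, 146.0]]
[[-0.971  0.237 -0.   ]
 [ 0.237  0.971 -0.002]
 [-0.    -0.002 -1.   ]] 0.0187
```

```bash
cat >> h.py <<'E'
def to(p,yaw=None,msg=''):
    """print units for move to world p (TCP), tool-x yaw in deg"""
    o=get_obs(); M=R.from_quat(o['tool_rot']).as_matrix(); d=M.T@(np.array(p)-o['eef_pos'])/.05
    y0=np.degrees(np.arctan2(M[1,0],M[0,0])); r=0
    if yaw is not None: r=-((yaw-y0+180)%360-180)/6
    print(msg,'d',d.round(2).tolist(),'roll',round(r,2),'| at',o['eef_pos'].round(4).tolist(),'yaw',round(y0,1),'j',o['joint_pos'].round(2).tolist(),'f',o['ft_force'].round(1).tolist(),'w',round(o['grip_width']*1000,1),'t',round(o['clock'],1))
E
python3 -c "
from h import *
to([.5,.22,.25],87.2)"
```

```text
d [-8.67, -3.34, -0.38] roll 13.18 | at [0.1186, 0.4852, 0.2306] yaw 166.3 j [1.33, 0.24, 0.0, 1.34, 0.0, 1.57] f [-0.1, 0.0, -0.3] w 85.0 t 0.1
```

>>> move_arm:
  motion:
    - [60, [-0.9, -0.3, 0], 1.3]
    - [60, [-1.8, -0.7, 0], 2.6]
    - [60, [-2.7, -1, -0.1], 3.9]
    - [60, [-3.6, -1.4, -0.2], 5.2]
    - [60, [-4.5, -1.7, -0.3], 6.6]
    - [60, [-5.4, -2, -0.3], 8]
    - [60, [-6.3, -2.4, -0.4], 9.3]
    - [60, [-7.1, -2.7, -0.4], 10.6]
    - [60, [-7.9, -3, -0.4], 11.9]
    - [60, [-8.7, -3.3, -0.4], 13.2]

```text
clock: 1.15
eef_pos: [0.5033, 0.2207, 0.251]
tool_rot: [0.727, 0.687, -0.0, -0.0]
ft_force: [0.2, 0.3, 0.2]
grip_width: 0.0601
```

Run:
```python
from h import *
import pickle
o,c=snap('wrist','w1.png'); pickle.dump((o,c),open('w1.pkl','wb')); print(o['joint_vel'].round(3)); to([.5,.22,.25],87.2)
```

```text
[-0.678  0.442  0.613  0.167  0.003  0.669]
 d [0.05, -0.17, 0.01] roll -0.17 | at [0.5083, 0.2169, 0.2503] yaw 86.2 j [0.41, 0.34, 0.19, 1.42, -0.0, 2.04] f [4.3, -0.4, 0.3] w 60.2 t 1.2
```

View pics/w1.png

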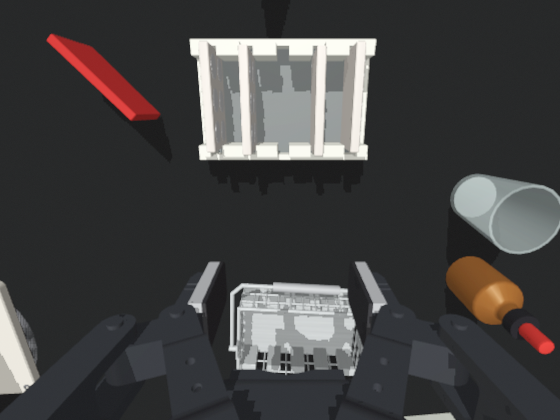

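Run:
```python
from h import *
import pickle
for i in range(3): camera('top')
o,c=snap('wrist','w2.png'); pickle.dump((o,c),open('w2.pkl','wb')); print(o['joint_vel'].round(3)); to([.5,.22,.25],87.2)
a=cv2.imread('pics/w2.png'); cv2.imwrite('pics/w2r.png',cv2.resize(a[25:175,180:385],None,fx=3.9,fy=3.9,interpolation=cv2.INTER_CUBIC))
cv2.imwrite('pics/w2b.png',cv2.resize(a[270:390,215:370],None,fx=5,fy=5,interpolation=cv2.INTER_CUBIC))
```

```text
[ 0.04  -0.023 -0.018  0.003  0.003 -0.001]
 d [-0.04, -0.03, 0.01] roll -0.02 | at [0.5016, 0.2219, 0.2507] yaw 87.1 j [0.42, 0.33, 0.18, 1.42, 0.0, 2.04] f [0.0, 0.5, 0.2] w 59.8 t 1.4
```

View pics/w2r.png

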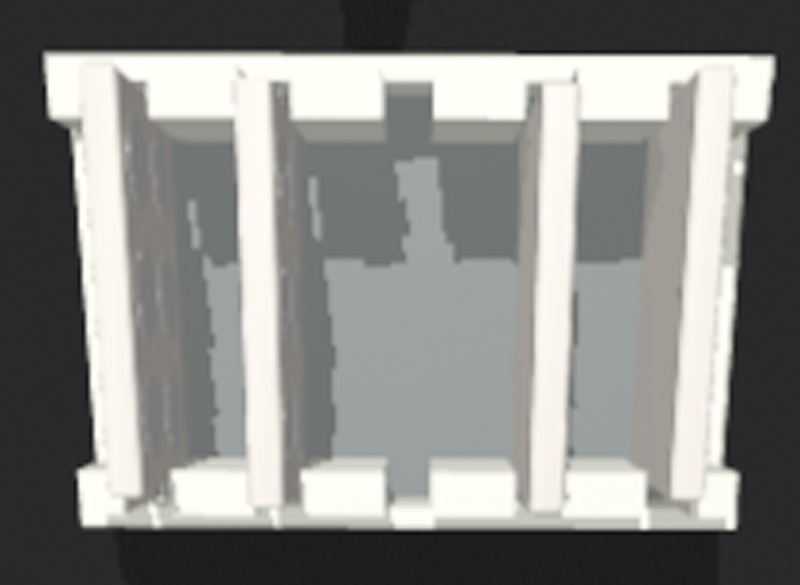

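View pics/w2b.png

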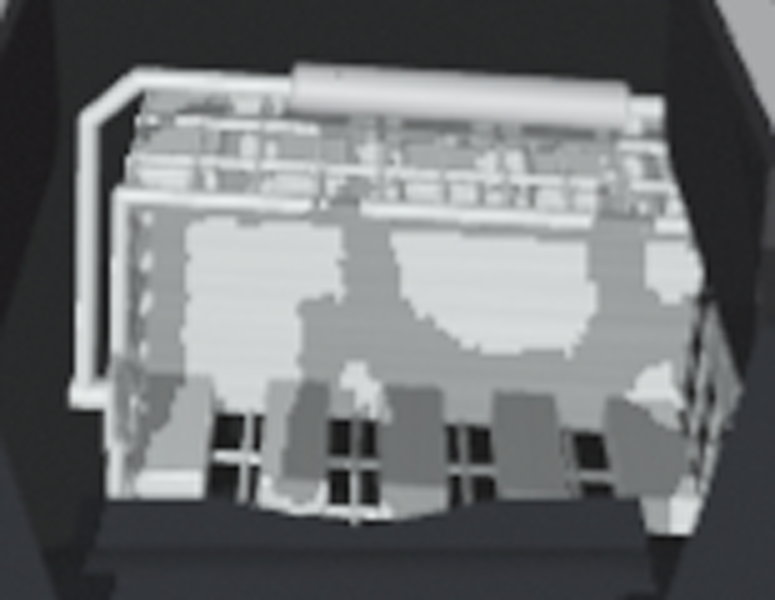

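Run:
```python
from h import *
import pickle
o,c=pickle.load(open('w2.pkl','rb'))
def z(pts,s,ox,oy): return [((u+.5)/s-.5+ox,(v+.5)/s-.5+oy) for u,v in pts]
P=plane(o,c,z([(99,66),(126,496),(262,80),(266,506),(559,84),(546,510),(716,68),(688,500)],3.9,180,25),.075)*1000
for i in range(0,8,2):
    a,b=P[i],P[i+1]; print('plate c',((a+b)/2).round(1),'len',np.linalg.norm(a-b).round(1),'yaw',np.degrees(np.arctan2(*(a-b)[[1,0]])).round(1))
g=plane(o,c,z([(295,90),(630,107)],5,215,270),.066)*1000; print('grip',g.round(1),(g.mean(0)).round(1),np.linalg.norm(g[1]-g[0]),np.degrees(np.arctan2(*(g[1]-g[0])[[1,0]])))
```

```text
plate c [432.9 314.   75. ] len 98.4 yaw 86.4
plate c [469.4 309.4  75. ] len 98.0 yaw 85.3
plate c [539.6 304.7  75. ] len 98.1 yaw 87.0
plate c [575.9 305.7  75. ] len 98.9 yaw 87.1
grip [[480.5 102.6  66. ]
 [559.3  93.9  66. ]] [519.9  98.2  66. ] 79.3027069602404 -6.276562717263408
```

```bash
python3 -c "
from h import *
to([.433,.312,.11],86.5);to([.433,.312,.05],86.5)"
```

```text
d [1.73, -1.46, 2.82] roll 0.1 | at [0.5016, 0.2219, 0.2507] yaw 87.1 j [0.42, 0.33, 0.18, 1.42, 0.0, 2.04] f [0.0, 0.5, 0.2] w 59.8 t 1.4
 d [1.73, -1.46, 4.02] roll 0.1 | at [0.5016, 0.2219, 0.2507] yaw 87.1 j [0.42, 0.33, 0.18, 1.42, 0.0, 2.04] f [0.0, 0.5, 0.2] w 59.8 t 1.4
```

>>> move_arm:
  motion:
    - [24, [0.4, -0.3, 0.6], 0.1]
    - [24, [0.9, -0.7, 1.2], 0.1]
    - [24, [1.3, -1.1, 1.8], 0.1]
    - [24, [1.6, -1.4, 2.4], 0.1]
    - [24, [1.73, -1.46, 2.8], 0.1]
    - [24, [1.73, -1.46, 2.8], 0.1]
    - [24, [1.73, -1.46, 2.8], 0.1]
    - [24, [1.73, -1.46, 2.8], 0.1]
    - [24, [1.73, -1.46, 2.8], 0.1]
    - [24, [1.73, -1.46, 2.8], 0.1]

```text
clock: 2.4
eef_pos: [0.4346, 0.3123, 0.1125]
tool_rot: [0.729, 0.685, 0.001, 0.0]
ft_force: [0.7, -1.6, 1.4]
grip_width: 0.0239
```

Run:
```python
from h import *
import pickle
o,c=snap('wrist','w3.png'); pickle.dump((o,c),open('w3.pkl','wb')); to([.433,.312,.05],86.5)
```

```text
d [-0.01, -0.03, 1.25] roll -0.01 | at [0.4344, 0.3122, 0.1123] yaw 86.4 j [0.62, 0.39, -0.11, 1.07, -0.0, 2.26] f [-0.2, -0.1, 0.3] w 23.7 t 2.5
```

View pics/w3.png

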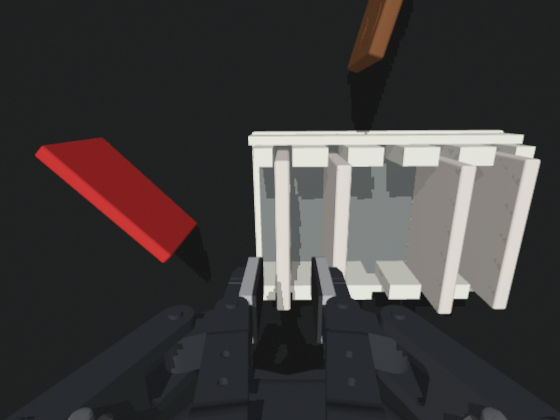

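Run:
```python
from h import *
import pickle
o,c=pickle.load(open('w3.pkl','rb'))
P=plane(o,c,[(283,151),(284,308),(335,158),(340,270),(461,165),(447,311),(527,158),(501,306)],.075)*1000
for i in range(0,8,2):
    a,b=P[i],P[i+1]; print('plate c',((a+b)/2).round(1),'len',np.linalg.norm(a-b).round(1),'yaw',np.degrees(np.arctan2(*(a-b)[[1,0]])).round(1))
print(proj(o,c,[[.433,.312,.075],[.433,.262,.075]]))
```

```text
plate c [433.3 318.2  75. ] len 102.8 yaw 86.6
plate c [466.6 328.1  75. ] len 71.2 yaw 91.6
plate c [537.9 306.4  75. ] len 97.6 yaw 90.5
plate c [574.1 308.   75. ] len 97.7 yaw 89.6
[[283.71329122 245.11280813]
 [288.63871719 313.99755964]]
```

>>> move_arm:
  motion:
    - [24, [0.03, -0.03, 0.4], 0]
    - [24, [0.04, -0.03, 0.8], 0]
    - [24, [0.04, -0.03, 1.25], 0]
    - [24, [0.04, -0.03, 1.25], 0]
    - [5, [0.04, -0.03, 1.25], 0]
    - [5, [0.04, -0.03, 1.25], 0]
    - [5, [0.04, -0.03, 1.25], 0]
    - [5, [0.04, -0.03, 1.25], 0]
    - [5, [0.04, -0.03, 0.6], 0]
    - [5, [0.04, -0.03, -0.2], 0]

```text
clock: 3.45
eef_pos: [0.431, 0.3133, 0.1206]
tool_rot: [0.729, 0.685, -0.002, -0.0]
ft_force: [0.2, 0.6, -0.9]
grip_width: 0.0078
```

Run:
```python
from h import *
to([.48,.06,.20],83.7)
```

```text
d [-5.0, 1.29, -1.58] roll 0.46 | at [0.431, 0.3133, 0.1206] yaw 86.5 j [0.63, 0.38, -0.1, 1.1, -0.0, 2.26] f [0.2, 0.6, -0.9] w 7.8 t 3.5
```

Run:
```python
from h import *
to([.505,-.085,.19],83.7)
```

```text
d [-7.86, 1.96, -1.37] roll 0.46 | at [0.431, 0.3133, 0.1206] yaw 86.5 j [0.63, 0.38, -0.1, 1.1, -0.0, 2.26] f [0.2, 0.6, -0.9] w 7.8 t 3.5
```

>>> move_arm:
  motion:
    - [5, [0, 0, -0.7], 0]
    - [5, [-0.5, 0.2, -1.4], 0.2]
    - [5, [-1.4, 0.4, -1.4], 0.4]
    - [5, [-2.3, 0.6, -1.4], 0.5]
    - [5, [-3.2, 0.9, -1.4], 0.5]
    - [5, [-4.1, 1.1, -1.4], 0.5]
    - [5, [-5.0, 1.3, -1.4], 0.5]
    - [5, [-6, 1.5, -1.4], 0.5]
    - [5, [-7, 1.8, -1.4], 0.5]
    - [5, [-7.8, 2, -1.4], 0.5]

```text
clock: 4.45
eef_pos: [0.5083, -0.0835, 0.192]
tool_rot: [0.747, 0.665, 0.0, 0.001]
ft_force: [1.7, 0.6, -1.3]
grip_width: 0.0075
```

Run:
```python
from h import *
import pickle
for i in range(6): camera('top')
o,c=snap('wrist','w4.png'); pickle.dump((o,c),open('w4.pkl','wb')); print(o['joint_vel'].round(3)); to([.505,-.085,.19],83.7)
a=cv2.imread('pics/w4.png'); cv2.imwrite('pics/w4z.png',cv2.resize(a[:300,140:420],None,fx=2,fy=2,interpolation=cv2.INTER_CUBIC))
```

```text
[ 0.022 -0.003 -0.004 -0.001 -0.002 -0.003]
 d [-0.11, -0.04, 0.03] roll -0.02 | at [0.5077, -0.0799, 0.1914] yaw 83.6 j [-0.16, 0.29, -0.04, 1.25, 0.0, 1.53] f [-0.0, 0.1, -2.1] w 7.6 t 4.8
```

View pics/w4.png

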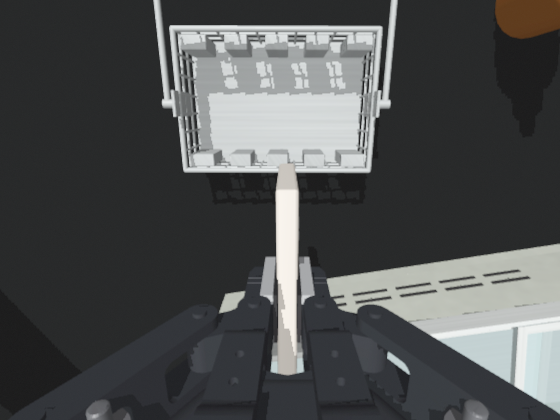

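View pics/w4z.png

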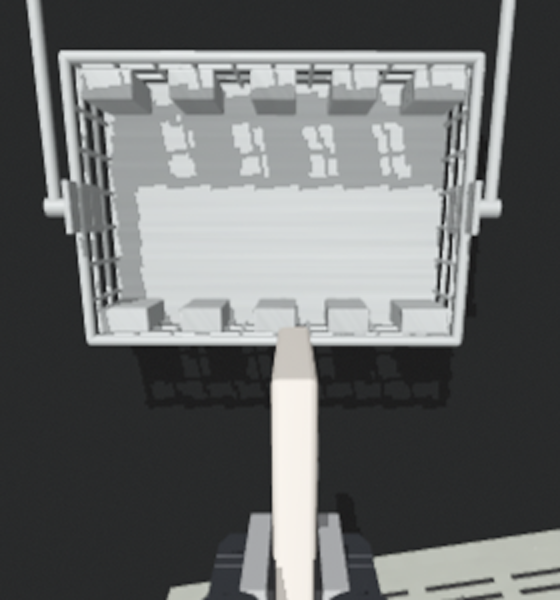

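```bash
cat >> h.py <<'E'
def zz(pts,s,ox,oy): return [((u+.5)/s-.5+ox,(v+.5)/s-.5+oy) for u,v in pts]
def ang(v): return np.degrees(np.arctan2(v[1],v[0])).round(1)
E
python3 - <<'E'
from h import *
import pickle
o,c=pickle.load(open('w4.pkl','rb'))
P=plane(o,c,zz([(66,57),(479,57),(459,341),(93,340)],2,140,0),.055)*1000
print(P.round(1).tolist(),'c',P.mean(0).round(1),[np.linalg.norm(P[i]-P[i-1]).round(1) for i in range(4)],[ang(P[1]-P[0]),ang(P[2]-P[3]),ang(P[0]-P[3]),ang(P[1]-P[2])])
q=plane(o,c,zz([(50,208),(495,208)],2,140,0),.062)*1000; print(q.round(1),q.mean(0),ang(q[1]-q[0]),np.linalg.norm(q[1]-q[0]))
S=plane(o,c,zz([(108,77),(188,77),(273,77),(355,77),(438,77)],2,140,0),.043)*1000; print(S.round(1).tolist())
S=plane(o,c,zz([(135,315),(205,315),(277,315),(348,315),(420,315)],2,140,0),.043)*1000; print(S.round(1).tolist())
pl=plane(o,c,zz([(295,377)],2,140,0),o['eef_pos'][2]+.025)*1000;print('plate end',pl)
M=R.from_quat(o['tool_rot']).as_matrix(); print('plate end in tool',M.T@(pl[0]/1000-o['eef_pos']))
E
```

```text
[[435.2, 69.2, 55.0], [595.6, 50.9, 55.0], [584.0, -60.3, 55.0], [422.3, -41.4, 55.0]] c [509.3   4.6  55. ] [np.float64(111.4), np.float64(161.4), np.float64(111.8), np.float64(162.8)] [np.float64(-6.5), np.float64(-6.7), np.float64(83.4), np.float64(84.1)]
[[418.7  14.7  62. ]
 [598.8  -5.8  62. ]] [508.73571335   4.45275131  62.        ] -6.5 181.27059921083378
[[447.3, 63.2, 43.0], [479.9, 59.4, 43.0], [514.7, 55.5, 43.0], [548.2, 51.6, 43.0], [582.1, 47.8, 43.0]]
[[439.8, -34.0, 43.0], [471.7, -37.6, 43.0], [504.5, -41.3, 43.0], [536.8, -45.0, 43.0], [569.6, -48.8, 43.0]]
plate end [[513.86320928 -30.05633116 216.41696609]]
plate end in tool [ 0.05062499  0.00044192 -0.02497676]
```

```bash
cat >> h.py <<'E'
BC=np.array([.5092,.0048]);BY=np.radians(-6.5)
def slot(s,z): 
    return [BC[0]+s*np.cos(BY),BC[1]+s*np.sin(BY),z]
E
python3 - <<'E'
from h import *
to(slot(-.051,.12),83.5);to(slot(-.051,.07),83.5)
E
```

```text
d [1.69, -1.18, 1.43] roll 0.01 | at [0.5077, -0.0799, 0.1914] yaw 83.6 j [-0.16, 0.29, -0.04, 1.25, 0.0, 1.53] f [-0.0, 0.1, -2.1] w 7.6 t 4.8
 d [1.69, -1.18, 2.43] roll 0.01 | at [0.5077, -0.0799, 0.1914] yaw 83.6 j [-0.16, 0.29, -0.04, 1.25, 0.0, 1.53] f [-0.0, 0.1, -2.1] w 7.6 t 4.8
```

>>> move_arm:
  motion:
    - [5, [0.6, -0.4, 0.5], 0]
    - [5, [1.2, -0.8, 1], 0]
    - [5, [1.69, -1.18, 1.4], 0]
    - [5, [1.69, -1.18, 1.6], 0]
    - [5, [1.69, -1.18, 1.7], 0]
    - [5, [1.69, -1.18, 1.7], 0]
    - [5, [1.69, -1.18, 1.7], 0]
    - [5, [1.69, -1.18, 1.7], 0]
    - [5, [1.69, -1.18, 1.7], 0]
    - [5, [1.69, -1.18, 1.7], 0]

```text
clock: 5.8
eef_pos: [0.4595, 0.0092, 0.1067]
tool_rot: [0.747, 0.665, 0.0, 0.0]
ft_force: [0.5, 0.2, -1.4]
grip_width: 0.0078
```

Run:
```python
from h import *
import pickle
o,c=snap('wrist','w5.png'); pickle.dump((o,c),open('w5.pkl','wb')); to(slot(-.051,.044),83.5)
o,c=snap('side','s5.png')
a=cv2.imread('pics/s5.png'); cv2.imwrite('pics/s5z.png',cv2.resize(a[150:300,230:380],None,fx=4,fy=4,interpolation=cv2.INTER_CUBIC))
```

```text
d [0.02, -0.02, 1.25] roll -0.01 | at [0.4593, 0.0092, 0.1066] yaw 83.4 j [0.02, 0.26, -0.32, 1.0, -0.0, 1.71] f [0.4, 0.3, -0.8] w 8.0 t 5.8
```

View pics/w5.png

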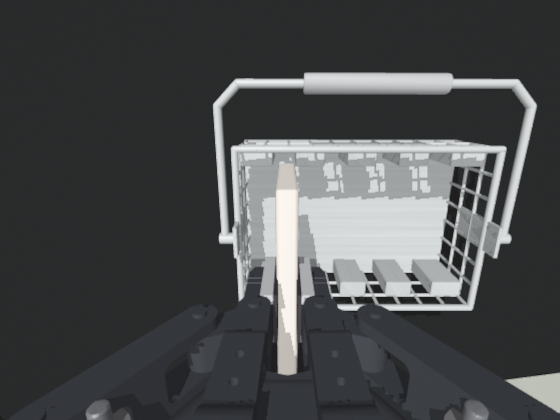

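View pics/s5z.png

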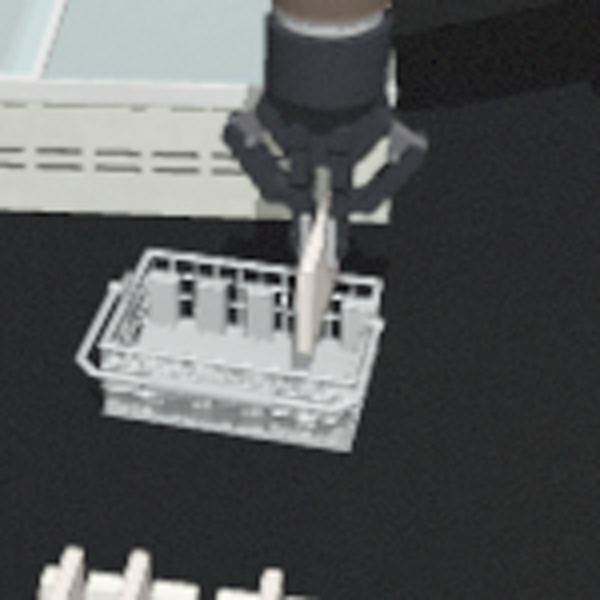

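>>> move_arm:
  motion:
    - [5, [0.02, -0.02, 0.3], 0]
    - [5, [0.02, -0.02, 0.6], 0]
    - [5, [0.02, -0.02, 0.9], 0]
    - [5, [0.02, -0.02, 1.15], 0]
    - [5, [0.02, -0.02, 1.25], 0]
    - [5, [0.02, -0.02, 1.25], 0]
    - [5, [0.02, -0.02, 1.25], 0]
    - [5, [0.02, -0.02, 1.25], 0]
    - [20, [0.02, -0.02, 1.25], 0]
    - [20, [0.02, -0.02, 1.25], 0]

```text
clock: 6.9
eef_pos: [0.4587, 0.0107, 0.0444]
tool_rot: [0.746, 0.666, 0.001, 0.0]
ft_force: [-0.8, 0.2, 0.2]
grip_width: 0.0202
```

Run:
```python
from h import *
to([.48,.10,.19],86.5)
o,c=snap('wrist','w6.png')
```

```text
d [1.82, 0.22, -2.91] roll -0.51 | at [0.4587, 0.0107, 0.0444] yaw 83.5 j [0.02, 0.34, -0.4, 0.83, 0.0, 1.71] f [-0.8, 0.2, 0.2] w 20.2 t 6.9
```

View pics/w6.png

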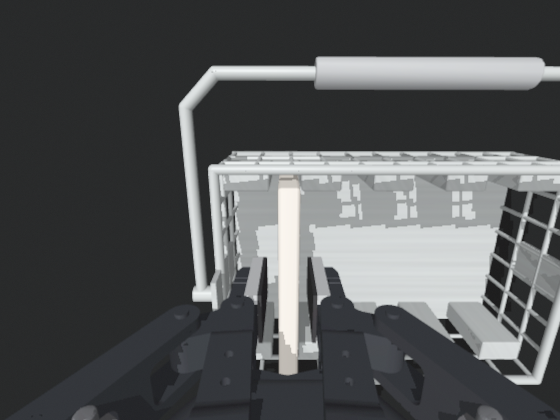

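Run:
```python
from h import *
to([.469,.3095,.115],86.5)
```

```text
d [5.96, -0.47, -1.41] roll -0.51 | at [0.4586, 0.0107, 0.0443] yaw 83.5 j [0.02, 0.34, -0.4, 0.83, 0.0, 1.71] f [-0.7, 0.2, -0.6] w 20.4 t 7.0
```

>>> move_arm:
  motion:
    - [24, [0, 0, -0.7], 0]
    - [24, [0, 0, -1.4], 0]
    - [24, [0.8, 0, -1.6], -0.2]
    - [24, [1.7, -0.1, -1.6], -0.5]
    - [24, [2.6, -0.2, -1.6], -0.5]
    - [24, [3.5, -0.3, -1.5], -0.5]
    - [24, [4.4, -0.4, -1.4], -0.5]
    - [24, [5.3, -0.5, -1.4], -0.5]
    - [24, [5.96, -0.47, -1.4], -0.5]
    - [24, [5.96, -0.47, -1.4], -0.5]

```text
clock: 7.95
eef_pos: [0.4692, 0.3139, 0.1139]
tool_rot: [0.727, 0.687, 0.002, -0.0]
ft_force: [-0.7, -0.2, 0.5]
grip_width: 0.0239
```

Run:
```python
from h import *
for i in range(4): camera('top')
o,c=snap('wrist','w7.png')
to([.469,.3095,.05],86.5)
print(plane(o,c,[(0,0)],.075))
```

```text
d [0.03, 0.01, 1.28] roll -0.02 | at [0.4685, 0.3081, 0.1138] yaw 86.4 j [0.58, 0.44, -0.03, 1.1, -0.0, 2.22] f [-0.1, -0.3, -0.9] w 23.7 t 8.2
[[0.33517417 0.4478732  0.075     ]]
```

View pics/w7.png

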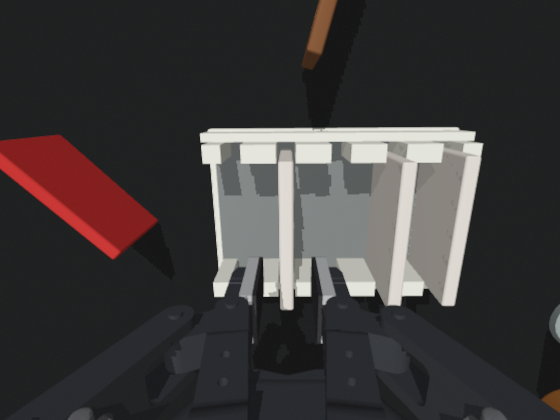

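Centred between the fingers. Descending, gripping and lifting.

>>> move_arm:
  motion:
    - [24, [0.03, 0.01, 0.4], 0]
    - [24, [0.03, 0.01, 0.8], 0]
    - [24, [0.03, 0.01, 1.28], 0]
    - [24, [0.03, 0.01, 1.28], 0]
    - [5, [0.03, 0.01, 1.28], 0]
    - [5, [0.03, 0.01, 1.28], 0]
    - [5, [0.03, 0.01, 1.28], 0]
    - [5, [0.03, 0.01, 1.28], 0]
    - [5, [0.03, 0.01, 0.6], 0]
    - [5, [0.03, 0.01, -0.3], 0]

```text
clock: 9.2
eef_pos: [0.4677, 0.3098, 0.1276]
tool_rot: [0.729, 0.685, -0.003, -0.0]
ft_force: [0.2, 1.5, -1.0]
grip_width: 0.0076
```

Run:
```python
from h import *
to([.505,-.085,.19],83.5)
```

```text
d [-7.84, 1.23, -1.23] roll 0.49 | at [0.4677, 0.3098, 0.1276] yaw 86.5 j [0.59, 0.43, -0.01, 1.14, -0.0, 2.22] f [0.2, 1.5, -1.0] w 7.6 t 9.2
```

>>> move_arm:
  motion:
    - [5, [0, 0, -0.7], 0]
    - [5, [-0.5, 0.1, -1.2], 0.2]
    - [5, [-1.4, 0.2, -1.2], 0.4]
    - [5, [-2.3, 0.4, -1.2], 0.5]
    - [5, [-3.2, 0.5, -1.2], 0.5]
    - [5, [-4.1, 0.6, -1.2], 0.5]
    - [5, [-5.0, 0.8, -1.2], 0.5]
    - [5, [-6, 0.9, -1.2], 0.5]
    - [5, [-7, 1.1, -1.2], 0.5]
    - [5, [-7.8, 1.2, -1.2], 0.5]

```text
clock: 10.2
eef_pos: [0.5058, -0.0847, 0.1897]
tool_rot: [0.747, 0.665, 0.001, 0.001]
ft_force: [1.3, 0.6, -1.3]
grip_width: 0.0079
```

Run:
```python
from h import *
import pickle
for i in range(6): camera('top')
o,c=snap('wrist','w8.png'); pickle.dump((o,c),open('w8.pkl','wb'))
to(slot(-.017,.105),83.5)
a=cv2.imread('pics/w8.png'); cv2.imwrite('pics/w8z.png',cv2.resize(a[:300,140:420],None,fx=2,fy=2,interpolation=cv2.INTER_CUBIC))
```

```text
d [1.71, -0.45, 1.68] roll 0.01 | at [0.5052, -0.0809, 0.189] yaw 83.6 j [-0.16, 0.29, -0.05, 1.24, 0.0, 1.52] f [-0.4, -0.6, -1.7] w 8.0 t 10.6
```

View pics/w8z.png

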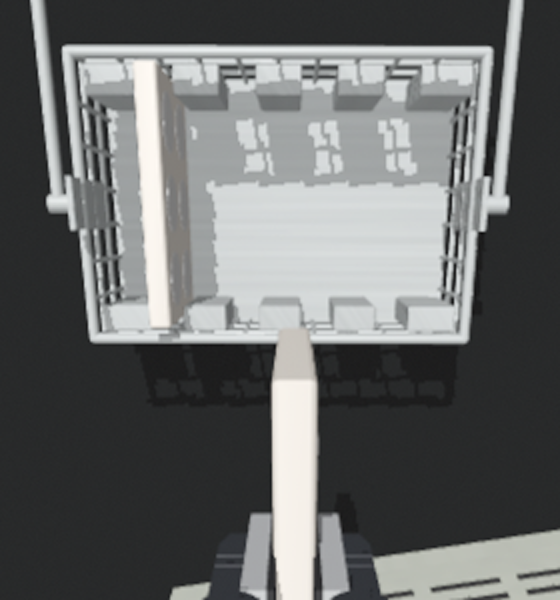

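Run:
```python
from h import *
import pickle
o,c=pickle.load(open('w8.pkl','rb'))
P=plane(o,c,zz([(69,51),(487,51),(465,339),(97,338)],2,140,0),.055)*1000
print('c',P.mean(0).round(1),[ang(P[1]-P[0]),ang(P[2]-P[3]),ang(P[0]-P[3]),ang(P[1]-P[2])])
p=plane(o,c,zz([(147,62),(163,323)],2,140,0),.068)*1000; print(p, p.mean(0))
```

```text
c [509.3   4.7  55. ] [np.float64(-6.5), np.float64(-6.7), np.float64(83.6), np.float64(83.9)]
[[466.71834409  59.17449545  68.        ]
 [455.59861601 -36.6133843   68.        ]] [461.15848005  11.28055557  68.        ]
```

>>> move_arm:
  motion:
    - [5, [0.6, -0.2, 0.5], 0]
    - [5, [1.2, -0.4, 1], 0]
    - [5, [1.71, -0.45, 1.4], 0]
    - [5, [1.71, -0.45, 1.6], 0]
    - [5, [1.71, -0.45, 1.68], 0]
    - [5, [1.71, -0.45, 1.68], 0]
    - [5, [1.71, -0.45, 1.68], 0]
    - [5, [1.71, -0.45, 1.68], 0]
    - [5, [1.71, -0.45, 1.68], 0]
    - [5, [1.71, -0.45, 1.68], 0]

```text
clock: 11.55
eef_pos: [0.4928, 0.005, 0.1053]
tool_rot: [0.747, 0.665, 0.0, 0.0]
ft_force: [0.4, -0.6, -0.8]
grip_width: 0.0077
```

Run:
```python
from h import *
to(slot(-.017,.044),83.5)
```

```text
d [0.03, -0.02, 1.23] roll -0.01 | at [0.4928, 0.005, 0.1053] yaw 83.4 j [0.01, 0.32, -0.23, 1.02, -0.0, 1.7] f [0.4, -0.6, -0.8] w 7.7 t 11.6
```

>>> move_arm:
  motion:
    - [5, [0.03, -0.02, 0.3], 0]
    - [5, [0.03, -0.02, 0.6], 0]
    - [5, [0.03, -0.02, 0.9], 0]
    - [5, [0.03, -0.02, 1.15], 0]
    - [5, [0.03, -0.02, 1.23], 0]
    - [5, [0.03, -0.02, 1.23], 0]
    - [5, [0.03, -0.02, 1.23], 0]
    - [5, [0.03, -0.02, 1.23], 0]
    - [20, [0.03, -0.02, 1.23], 0]
    - [20, [0.03, -0.02, 1.23], 0]

```text
clock: 12.55
eef_pos: [0.492, 0.007, 0.0436]
tool_rot: [0.746, 0.666, 0.0, 0.0]
ft_force: [-0.5, 0.1, -0.2]
grip_width: 0.0198
```

Run:
```python
from h import *
to([.5395,.305,.115],86.5)
```

```text
d [6.03, 0.27, -1.43] roll -0.51 | at [0.492, 0.007, 0.0436] yaw 83.5 j [0.01, 0.39, -0.31, 0.86, 0.0, 1.7] f [-0.5, 0.1, -0.2] w 19.8 t 12.6
```

>>> move_arm:
  motion:
    - [22, [0, 0, -0.7], 0]
    - [22, [0, 0, -1.4], 0]
    - [24, [0.8, 0, -1.6], -0.2]
    - [24, [1.7, 0.1, -1.6], -0.5]
    - [24, [2.6, 0.1, -1.6], -0.5]
    - [24, [3.5, 0.2, -1.5], -0.5]
    - [24, [4.4, 0.2, -1.4], -0.5]
    - [24, [5.3, 0.27, -1.4], -0.5]
    - [24, [6.03, 0.27, -1.4], -0.5]
    - [24, [6.03, 0.27, -1.4], -0.5]

```text
clock: 13.55
eef_pos: [0.5396, 0.3101, 0.113]
tool_rot: [0.727, 0.687, 0.001, -0.0]
ft_force: [-0.1, -0.3, 0.4]
grip_width: 0.024
```

Run:
```python
from h import *
for i in range(4): camera('top')
o,c=snap('wrist','w9.png')
to([.5395,.305,.05],86.5)
```

```text
d [0.03, 0.0, 1.27] roll -0.02 | at [0.5393, 0.3038, 0.1133] yaw 86.4 j [0.51, 0.54, 0.15, 1.17, -0.0, 2.15] f [-0.0, -1.3, 0.1] w 23.9 t 13.8
```

View pics/w9.png

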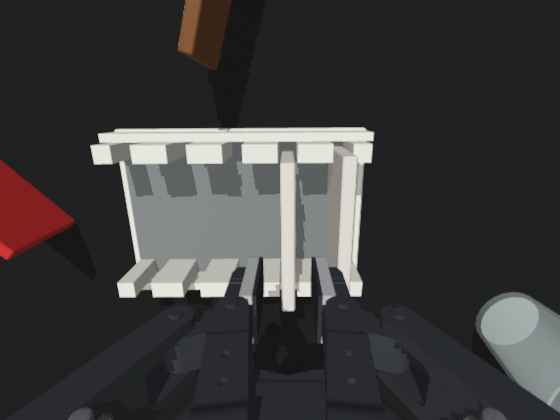

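>>> move_arm:
  motion:
    - [24, [0.03, 0.01, 0.4], 0]
    - [24, [0.03, 0.01, 0.8], 0]
    - [24, [0.03, 0.01, 1.27], 0]
    - [24, [0.03, 0.01, 1.27], 0]
    - [5, [0.03, 0.01, 1.27], 0]
    - [5, [0.03, 0.01, 1.27], 0]
    - [5, [0.03, 0.01, 1.27], 0]
    - [5, [0.03, 0.01, 1.27], 0]
    - [5, [0.03, 0.01, 0.6], 0]
    - [5, [0.03, 0.01, -0.3], 0]

```text
clock: 14.8
eef_pos: [0.5384, 0.3054, 0.1265]
tool_rot: [0.729, 0.685, -0.003, -0.001]
ft_force: [-0.6, 0.7, -1.7]
grip_width: 0.0077
```

Run:
```python
from h import *
to([.505,-.085,.19],83.5)
```

```text
d [-7.84, -0.19, -1.24] roll 0.49 | at [0.5384, 0.3054, 0.1265] yaw 86.5 j [0.52, 0.54, 0.17, 1.21, -0.0, 2.15] f [-0.6, 0.7, -1.7] w 7.7 t 14.8
```

>>> move_arm:
  motion:
    - [5, [0, 0, -0.7], 0]
    - [5, [-0.5, 0, -1.2], 0.2]
    - [5, [-1.4, 0, -1.2], 0.4]
    - [5, [-2.3, 0, -1.2], 0.5]
    - [5, [-3.2, 0, -1.2], 0.5]
    - [5, [-4.1, -0.1, -1.2], 0.5]
    - [5, [-5.0, -0.1, -1.2], 0.5]
    - [5, [-6, -0.2, -1.2], 0.5]
    - [5, [-7, -0.2, -1.2], 0.5]
    - [5, [-7.8, -0.2, -1.2], 0.5]

```text
clock: 15.8
eef_pos: [0.5055, -0.0846, 0.1891]
tool_rot: [0.747, 0.665, 0.0, 0.001]
ft_force: [1.3, 0.6, -0.6]
grip_width: 0.0077
```

Run:
```python
from h import *
import pickle
for i in range(6): camera('top')
o,c=snap('wrist','w10.png'); pickle.dump((o,c),open('w10.pkl','wb'))
to(slot(.017,.105),83.5)
a=cv2.imread('pics/w10.png'); cv2.imwrite('pics/w10z.png',cv2.resize(a[:300,140:420],None,fx=2,fy=2,interpolation=cv2.INTER_CUBIC))
print(proj(o,c,[slot(s,.068) for s in (-.051,-.017,.017,.051)]), proj(o,c,[[.5092,.0048,.055]]))
```

```text
d [1.71, 0.21, 1.67] roll 0.01 | at [0.5061, -0.081, 0.1885] yaw 83.6 j [-0.16, 0.29, -0.05, 1.24, 0.0, 1.52] f [0.2, -0.4, -1.7] w 7.8 t 16.1
[[213.09951229 101.25462836]
 [256.34713459 101.25452738]
 [299.58966377 101.25442641]
 [342.82710073 101.25432545]] [[278.38298859 101.72672041]]
```

View pics/w10z.png

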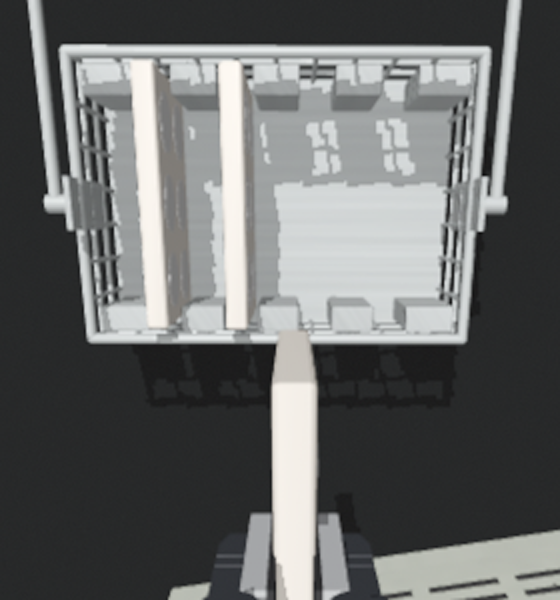

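>>> move_arm:
  motion:
    - [5, [0.6, 0.1, 0.5], 0]
    - [5, [1.2, 0.2, 1], 0]
    - [5, [1.71, 0.21, 1.4], 0]
    - [5, [1.71, 0.21, 1.6], 0]
    - [5, [1.71, 0.21, 1.67], 0]
    - [5, [1.71, 0.21, 1.67], 0]
    - [5, [1.71, 0.21, 1.67], 0]
    - [5, [1.71, 0.21, 1.67], 0]
    - [5, [1.71, 0.21, 1.67], 0]
    - [5, [1.71, 0.21, 1.67], 0]

```text
clock: 17.15
eef_pos: [0.5265, 0.0011, 0.1054]
tool_rot: [0.747, 0.665, 0.0, 0.0]
ft_force: [-0.2, -0.6, -2.0]
grip_width: 0.0076
```

Run:
```python
from h import *
to(slot(.017,.044),83.5)
```

```text
d [0.03, -0.01, 1.23] roll -0.01 | at [0.5265, 0.0011, 0.1054] yaw 83.4 j [0.0, 0.38, -0.14, 1.05, -0.0, 1.69] f [-0.2, -0.6, -2.0] w 7.6 t 17.1
```

>>> move_arm:
  motion:
    - [5, [0.03, -0.01, 0.3], 0]
    - [5, [0.03, -0.01, 0.6], 0]
    - [5, [0.03, -0.01, 0.9], 0]
    - [5, [0.03, -0.01, 1.15], 0]
    - [5, [0.03, -0.01, 1.23], 0]
    - [5, [0.03, -0.01, 1.23], 0]
    - [5, [0.03, -0.01, 1.23], 0]
    - [5, [0.03, -0.01, 1.23], 0]
    - [20, [0.03, -0.01, 1.23], 0]
    - [20, [0.03, -0.01, 1.23], 0]

```text
clock: 18.15
eef_pos: [0.5261, 0.0031, 0.0435]
tool_rot: [0.746, 0.666, 0.0, 0.0]
ft_force: [-0.3, 0.6, -0.2]
grip_width: 0.0198
```

Run:
```python
from h import *
to([.5758,.306,.115],86.5)
```

```text
d [6.13, 0.3, -1.43] roll -0.51 | at [0.5261, 0.0031, 0.0435] yaw 83.5 j [0.01, 0.45, -0.22, 0.9, 0.0, 1.69] f [-0.3, 0.6, -0.2] w 19.8 t 18.1
```

>>> move_arm:
  motion:
    - [22, [0, 0, -0.7], 0]
    - [22, [0, 0, -1.4], 0]
    - [24, [0.8, 0, -1.6], -0.2]
    - [24, [1.7, 0.1, -1.6], -0.5]
    - [24, [2.6, 0.1, -1.6], -0.5]
    - [24, [3.5, 0.2, -1.5], -0.5]
    - [24, [4.4, 0.2, -1.4], -0.5]
    - [24, [5.3, 0.3, -1.4], -0.5]
    - [24, [6.13, 0.3, -1.4], -0.5]
    - [24, [6.13, 0.3, -1.4], -0.5]

```text
clock: 19.15
eef_pos: [0.5756, 0.3117, 0.1128]
tool_rot: [0.726, 0.687, 0.001, -0.0]
ft_force: [-0.6, -1.1, -0.5]
grip_width: 0.0243
```

Run:
```python
from h import *
for i in range(4): camera('top')
o,c=snap('wrist','w11.png')
to([.5758,.306,.05],86.5)
```

```text
d [0.03, 0.0, 1.27] roll -0.02 | at [0.5755, 0.3045, 0.1133] yaw 86.4 j [0.49, 0.61, 0.25, 1.22, -0.0, 2.12] f [-0.6, -0.9, 0.9] w 24.0 t 19.4
```

View pics/w11.png

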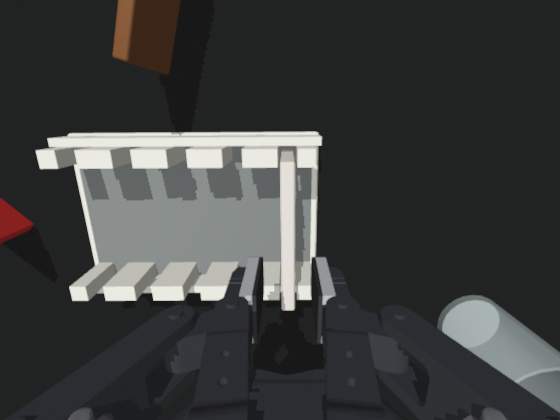

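>>> move_arm:
  motion:
    - [24, [0.03, 0.01, 0.4], 0]
    - [24, [0.03, 0.01, 0.8], 0]
    - [24, [0.03, 0.01, 1.27], 0]
    - [24, [0.03, 0.01, 1.27], 0]
    - [5, [0.03, 0.01, 1.27], 0]
    - [5, [0.03, 0.01, 1.27], 0]
    - [5, [0.03, 0.01, 1.27], 0]
    - [5, [0.03, 0.01, 1.27], 0]
    - [5, [0.03, 0.01, 0.6], 0]
    - [5, [0.03, 0.01, -0.3], 0]

```text
clock: 20.4
eef_pos: [0.5745, 0.3064, 0.1263]
tool_rot: [0.729, 0.685, -0.003, -0.001]
ft_force: [0.2, 0.4, -1.3]
grip_width: 0.0076
```

Run:
```python
from h import *
to([.505,-.085,.19],83.5)
```

```text
d [-7.9, -0.91, -1.24] roll 0.49 | at [0.5745, 0.3064, 0.1263] yaw 86.5 j [0.49, 0.6, 0.28, 1.26, -0.0, 2.12] f [0.2, 0.4, -1.3] w 7.6 t 20.4
```

>>> move_arm:
  motion:
    - [5, [0, 0, -0.7], 0]
    - [5, [-0.5, 0, -1.2], 0.2]
    - [5, [-1.4, -0.1, -1.2], 0.4]
    - [5, [-2.3, -0.2, -1.2], 0.5]
    - [5, [-3.2, -0.3, -1.2], 0.5]
    - [5, [-4.1, -0.4, -1.2], 0.5]
    - [5, [-5.0, -0.5, -1.2], 0.5]
    - [5, [-6, -0.7, -1.2], 0.5]
    - [5, [-7, -0.8, -1.2], 0.5]
    - [5, [-7.9, -0.9, -1.2], 0.5]

```text
clock: 21.4
eef_pos: [0.5064, -0.0859, 0.1891]
tool_rot: [0.746, 0.666, 0.0, 0.001]
ft_force: [1.0, -0.1, -1.1]
grip_width: 0.0077
```

Run:
```python
from h import *
import pickle
for i in range(6): camera('top')
o,c=snap('wrist','w12.png'); pickle.dump((o,c),open('w12.pkl','wb'))
to(slot(.051,.105),83.5)
a=cv2.imread('pics/w12.png'); cv2.imwrite('pics/w12z.png',cv2.resize(a[:300,140:420],None,fx=2,fy=2,interpolation=cv2.INTER_CUBIC))
print((proj(o,c,[slot(s,.068) for s in (-.051,-.017,.017,.051)])-[140,0])*2)
```

```text
d [1.75, 0.86, 1.67] roll 0.01 | at [0.5072, -0.0829, 0.1885] yaw 83.6 j [-0.16, 0.29, -0.04, 1.24, 0.0, 1.52] f [-1.1, 0.4, -1.7] w 8.0 t 21.8
[[142.325669   197.47364622]
 [228.99339373 197.4625735 ]
 [315.64342227 197.45150304]
 [402.27576004 197.44043483]]
```

View pics/w12z.png

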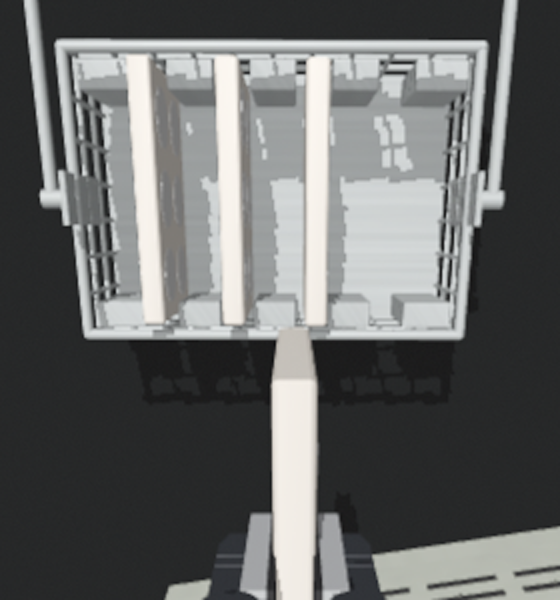

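All three are seated and the basket hasn't moved. Placing the fourth at slot +51.

>>> move_arm:
  motion:
    - [5, [0.6, 0.3, 0.5], 0]
    - [5, [1.2, 0.6, 1], 0]
    - [5, [1.75, 0.86, 1.4], 0]
    - [5, [1.75, 0.86, 1.6], 0]
    - [5, [1.75, 0.86, 1.67], 0]
    - [5, [1.75, 0.86, 1.67], 0]
    - [5, [1.75, 0.86, 1.67], 0]
    - [5, [1.75, 0.86, 1.67], 0]
    - [5, [1.75, 0.86, 1.67], 0]
    - [5, [1.75, 0.86, 1.67], 0]

```text
clock: 22.75
eef_pos: [0.5599, -0.0025, 0.1055]
tool_rot: [0.747, 0.665, 0.0, 0.0]
ft_force: [-0.4, 0.3, -0.9]
grip_width: 0.008
```

Run:
```python
from h import *
to(slot(.051,.044),83.5)
```

```text
d [0.03, -0.0, 1.23] roll -0.01 | at [0.5599, -0.0025, 0.1055] yaw 83.4 j [-0.0, 0.44, -0.05, 1.08, -0.0, 1.68] f [-0.4, 0.3, -0.9] w 8.0 t 22.8
```

>>> move_arm:
  motion:
    - [5, [0.03, 0, 0.3], 0]
    - [5, [0.03, 0, 0.6], 0]
    - [5, [0.03, 0, 0.9], 0]
    - [5, [0.03, 0, 1.15], 0]
    - [5, [0.03, 0, 1.23], 0]
    - [5, [0.03, 0, 1.23], 0]
    - [5, [0.03, 0, 1.23], 0]
    - [5, [0.03, 0, 1.23], 0]
    - [20, [0.03, 0, 1.23], 0]
    - [20, [0.03, 0, 1.23], 0]

```text
clock: 23.75
eef_pos: [0.5601, -0.0006, 0.0436]
tool_rot: [0.746, 0.666, 0.0, 0.0]
ft_force: [0.6, 0.3, 0.3]
grip_width: 0.02
```

Run:
```python
from h import *
to([.505,-.09,.21],83.5)
```

```text
d [-1.9, -0.89, -3.33] roll -0.01 | at [0.5601, -0.0006, 0.0436] yaw 83.5 j [-0.0, 0.51, -0.12, 0.94, 0.0, 1.68] f [0.6, 0.3, 0.3] w 20.0 t 23.8
```

>>> move_arm:
  motion:
    - [20, [0, 0, -0.7], 0]
    - [20, [0, 0, -1.5], 0]
    - [22, [-0.5, -0.2, -2.3], 0]
    - [24, [-1, -0.5, -3], 0]
    - [24, [-1.9, -0.9, -3.3], 0]
    - [24, [-1.9, -0.9, -3.3], 0]
    - [24, [-1.9, -0.9, -3.3], 0]
    - [24, [-1.9, -0.9, -3.3], 0]
    - [24, [-1.9, -0.9, -3.3], 0]
    - [24, [-1.9, -0.9, -3.3], 0]

```text
clock: 24.75
eef_pos: [0.5043, -0.0888, 0.2073]
tool_rot: [0.746, 0.666, -0.001, -0.001]
ft_force: [0.1, 0.4, -0.3]
grip_width: 0.0239
```

Run:
```python
from h import *
import pickle
o,c=snap('wrist','w13.png'); pickle.dump((o,c),open('w13.pkl','wb'))
to([.463,-.33,.20],93)
```

```text
d [-4.88, -0.28, 0.15] roll -1.57 | at [0.5043, -0.0889, 0.2074] yaw 83.6 j [-0.17, 0.28, -0.01, 1.29, 0.0, 1.51] f [-0.3, -0.5, -0.1] w 23.6 t 24.8
```

View pics/w13.png

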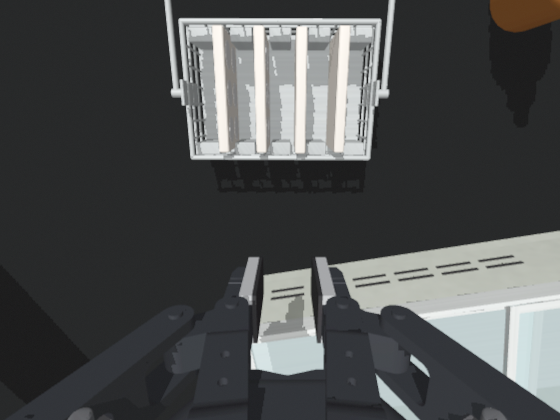

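All four plates are in the slots, at x 221, 261, 301 and 341 px. Next is the cover.

>>> move_arm:
  motion:
    - [24, [-0.5, 0, 0], -0.2]
    - [24, [-1, -0.1, 0], -0.4]
    - [24, [-1.6, -0.1, 0], -0.6]
    - [24, [-2.3, -0.1, 0], -0.8]
    - [24, [-3, -0.2, 0], -1]
    - [24, [-3.7, -0.2, 0], -1.2]
    - [24, [-4.3, -0.3, 0], -1.4]
    - [24, [-4.9, -0.3, 0], -1.6]
    - [24, [-4.9, -0.3, 0], -1.6]
    - [24, [-4.9, -0.3, 0], -1.6]

```text
clock: 25.8
eef_pos: [0.4614, -0.3314, 0.2075]
tool_rot: [0.688, 0.725, 0.0, -0.001]
ft_force: [0.1, 0.5, -0.7]
grip_width: 0.0243
```

Run:
```python
from h import *
import pickle
for i in range(4): camera('top')
o,c=snap('wrist','w14.png'); pickle.dump((o,c),open('w14.pkl','wb'))
to([.463,-.33,.20],93)
```

```text
d [0.0, 0.02, 0.17] roll 0.03 | at [0.4618, -0.3303, 0.2083] yaw 93.2 j [-0.62, 0.39, 0.15, 1.33, 0.0, 0.89] f [-0.0, -0.3, 0.4] w 24.1 t 26.1
```

View pics/w14.png

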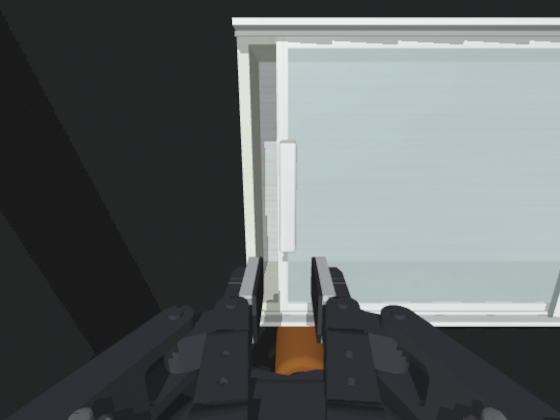

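Run:
```python
from h import *
import pickle
o,c=pickle.load(open('w14.pkl','rb'))
a=cv2.imread('pics/w14.png'); cv2.imwrite('pics/w14z.png',cv2.resize(a[10:330,225:425],None,fx=1.8,fy=1.8,interpolation=cv2.INTER_CUBIC))
P=plane(o,c,[(289.5,142),(288.5,251)],.138)*1000; print(P.round(1),P.mean(0).round(1),ang(P[0]-P[1]),np.linalg.norm(P[0]-P[1]))
P=plane(o,c,[(235,21),(262,322),(540,321)],.121)*1000; print(P.round(1),ang(P[0]-P[1]),np.linalg.norm(P[0]-P[1]),ang(P[2]-P[1]))
P=plane(o,c,[(237,38),(248,265)],.104)*1000; print(P.round(1),ang(P[0]-P[1]))
```

```text
[[ 460.7 -271.1  138. ]
 [ 464.5 -349.7  138. ]] [ 462.6 -310.4  138. ] 92.8 78.6646138118417
[[ 421.7 -198.8  121. ]
 [ 446.  -425.4  121. ]
 [ 684.3 -411.2  121. ]] 96.1 227.87341859114343 3.4
[[ 420.5 -205.2  104. ]
 [ 431.2 -380.5  104. ]] 93.5
```

View pics/w14z.png

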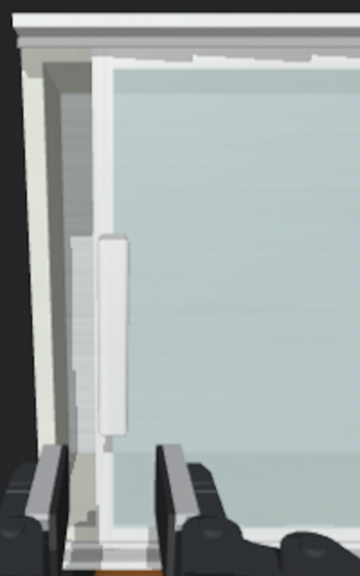

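Run:
```python
from h import *
to([.4626,-.3104,.115],93.0)
```

```text
d [0.4, 0.04, 1.87] roll 0.03 | at [0.4618, -0.3303, 0.2083] yaw 93.2 j [-0.62, 0.39, 0.15, 1.33, 0.0, 0.89] f [-0.0, -0.3, 0.4] w 24.1 t 26.1
```

>>> move_arm:
  motion:
    - [26, [0.4, 0.04, 0.5], 0]
    - [26, [0.4, 0.04, 0.9], 0]
    - [26, [0.4, 0.04, 1.1], 0]
    - [26, [0.4, 0.04, 1.4], 0]
    - [26, [0.4, 0.04, 1.7], 0]
    - [26, [0.4, 0.04, 1.85], 0]
    - [26, [0.4, 0.04, 1.85], 0]
    - [5, [0.4, 0.04, 1.85], 0]
    - [5, [0.4, 0.04, 1.85], 0]
    - [5, [0.4, 0.04, 1.85], 0]

```text
clock: 27.05
eef_pos: [0.4627, -0.3116, 0.1166]
tool_rot: [0.688, 0.726, 0.0, 0.001]
ft_force: [-0.3, -0.3, 1.3]
grip_width: 0.0105
```

Run:
```python
from h import *
o=get_obs();print(o['ft_force'])
to([.4626+.189,-.3104+.0099,.115],93.0)
```

```text
[-0.27911264 -0.28207858  1.27810509]
 d [0.02, 3.78, 0.03] roll 0.01 | at [0.4627, -0.3116, 0.1166] yaw 93.1 j [-0.59, 0.43, -0.04, 1.1, 0.0, 0.92] f [-0.3, -0.3, 1.3] w 10.5 t 27.1
```

>>> move_arm:
  motion:
    - [5, [0, 0.3, 0], 0]
    - [5, [0, 0.7, 0], 0]
    - [5, [0, 1.1, 0], 0]
    - [5, [0, 1.5, 0], 0]
    - [5, [0, 1.9, 0], 0]
    - [5, [0, 2.3, 0], 0]
    - [5, [0, 2.7, 0], 0]
    - [5, [0, 3.1, 0], 0]
    - [5, [0, 3.4, 0], 0]
    - [5, [0, 3.6, 0], 0]

```text
clock: 28.05
eef_pos: [0.6432, -0.3016, 0.1166]
tool_rot: [0.688, 0.726, 0.0, 0.0]
ft_force: [-2.3, 0.8, 2.7]
grip_width: 0.0109
```

Run:
```python
from h import *
for i in range(3): camera('top')
to([.4626+.189,-.3104+.0099,.115],93.0)
snap('top','t15.png');snap('wrist','w15.png')
```

```text
d [0.01, 0.16, 0.03] roll 0.02 | at [0.6435, -0.3016, 0.1166] yaw 93.1 j [-0.44, 0.73, 0.48, 1.32, 0.0, 1.08] f [0.5, 1.2, 3.2] w 10.6 t 28.2
```

View pics/w15.png

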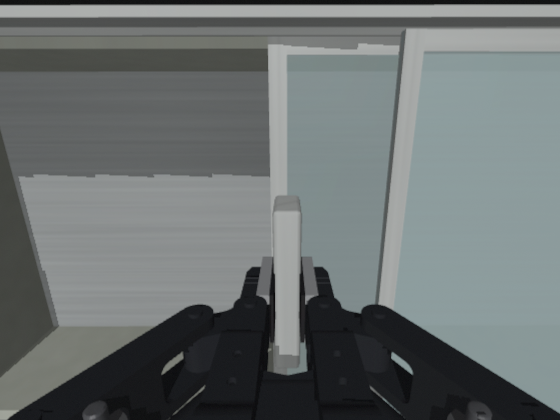

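View pics/t15.png

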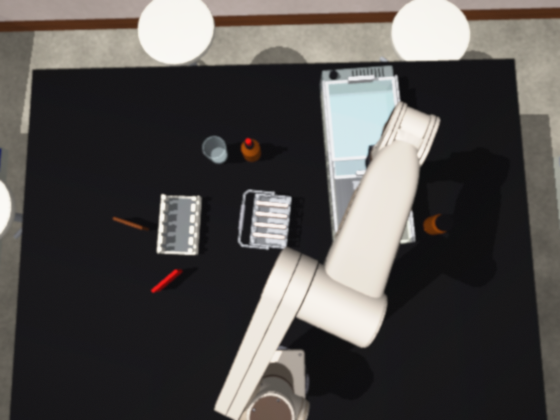

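>>> move_arm:
  motion:
    - [5, [0, 0.05, 0], 0]
    - [5, [0, 0.08, 0], 0]
    - [5, [0, 0.11, 0], 0]
    - [5, [0, 0.14, 0], 0]
    - [5, [0, 0.14, 0], 0]
    - [5, [0, 0.14, 0], 0]
    - [5, [0, 0.14, 0], 0]
    - [5, [0, 0.14, 0], 0]
    - [5, [0, 0.14, 0], 0]
    - [5, [0, 0.14, 0], 0]

```text
clock: 29.3
eef_pos: [0.649, -0.3013, 0.1166]
tool_rot: [0.688, 0.726, 0.0, 0.0]
ft_force: [-0.5, 2.8, 4.9]
grip_width: 0.0108
```

Run:
```python
from h import *
o,c=snap('wrist','w16.png')
to([.4626+.189,-.3104+.0099,.115],93.0)
print(plane(o,c,[(391,220)],.118), plane(o,c,[(287,204)],.138),plane(o,c,[(287,204)],.118))
```

```text
d [0.01, 0.05, 0.03] roll 0.01 | at [0.649, -0.3013, 0.1166] yaw 93.1 j [-0.43, 0.74, 0.51, 1.34, 0.0, 1.08] f [-0.6, 2.1, 5.1] w 10.9 t 29.4
[[ 0.69694847 -0.26915511  0.118     ]] [[ 0.64713946 -0.25805812  0.138     ]] [[ 0.64747608 -0.26389745  0.118     ]]
```

View pics/w16.png

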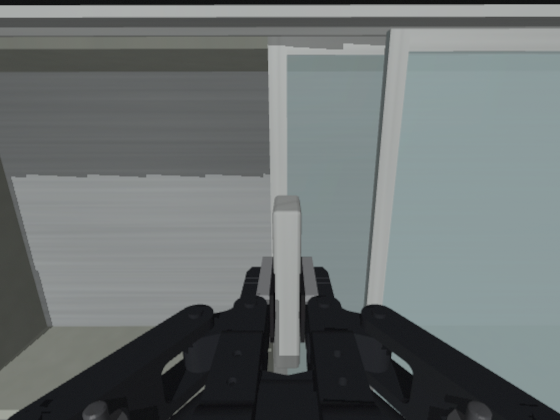

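>>> move_arm:
  motion:
    - [5, [0, 0.04, 0], 0]
    - [5, [0, 0.08, 0], 0]
    - [5, [0, 0.12, 0], 0]
    - [5, [0, 0.12, 0], 0]
    - [5, [0, 0.12, 0], 0]
    - [5, [0, 0.12, 0], 0]
    - [5, [0, 0.12, 0], 0]
    - [5, [0, 0.12, 0], 0]
    - [5, [0, 0.12, 0], 0]
    - [5, [0, 0.12, 0], 0]

```text
clock: 30.35
eef_pos: [0.6512, -0.3011, 0.1166]
tool_rot: [0.688, 0.725, -0.002, -0.003]
ft_force: [-11.5, 1.8, 10.2]
grip_width: 0.0106
```

Run:
```python
from h import *
o,c=snap('wrist','w17.png')
to([.655,-.3013,.115],93.0)
print(plane(o,c,[(375,220)],.118))
```

```text
d [-0.01, 0.08, 0.03] roll -0.0 | at [0.6512, -0.3011, 0.1166] yaw 93.0 j [-0.43, 0.75, 0.53, 1.35, -0.0, 1.09] f [-11.2, 2.3, 9.5] w 10.8 t 30.4
[[ 0.69155853 -0.26934601  0.118     ]]
```

View pics/w17.png

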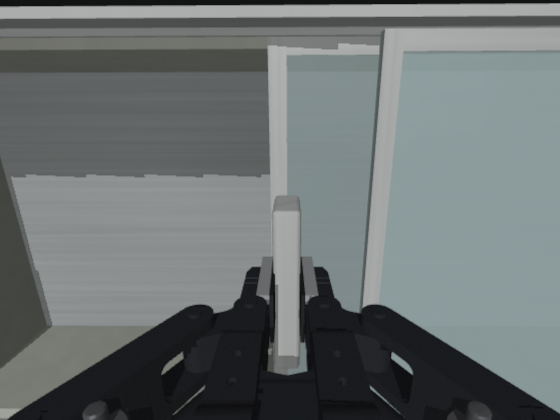

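>>> move_arm:
  motion:
    - [18, [0, 0, 0], 0]
    - [18, [0, 0, 0], 0]
    - [18, [0, 0, 0], 0]
    - [18, [0, 0, -0.3], 0]
    - [18, [0, 0, -0.7], 0]
    - [18, [0, 0, -1.2], 0]
    - [18, [0, 0, -1.7], 0]
    - [24, [0, -0.4, -2], 0]
    - [24, [0, -0.8, -2], 0]
    - [24, [0, -0.8, -2], 0]

```text
clock: 31.4
eef_pos: [0.6139, -0.3038, 0.2167]
tool_rot: [0.688, 0.725, 0.0, 0.0]
ft_force: [0.1, 1.5, 0.0]
grip_width: 0.0241
```

Run:
```python
from h import *
to([.59,.06,.24],173.5)
snap('top','t18.png')
```

```text
d [7.29, -0.1, -0.47] roll -13.42 | at [0.6139, -0.3038, 0.2167] yaw 93.0 j [-0.46, 0.64, 0.58, 1.51, -0.0, 1.06] f [0.1, 1.5, 0.0] w 24.1 t 31.4
```

View pics/t18.png

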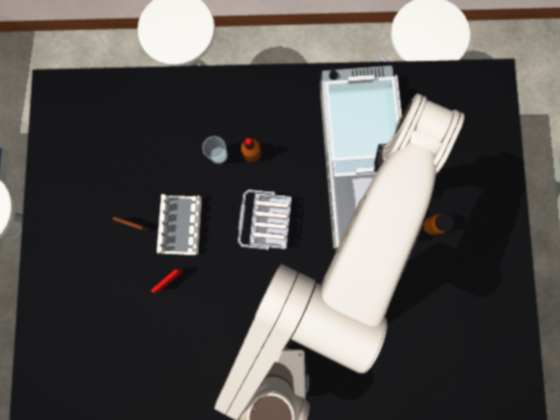

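>>> move_arm:
  motion:
    - [24, [0.7, 0, -0.5], -1.3]
    - [24, [1.4, 0, -0.5], -2.7]
    - [24, [2.1, 0, -0.5], -4.1]
    - [24, [2.8, 0, -0.5], -5.4]
    - [24, [3.6, 0, -0.5], -6.8]
    - [24, [4.4, 0, -0.5], -8.1]
    - [24, [5.2, -0.1, -0.5], -9.5]
    - [24, [5.9, -0.1, -0.5], -10.8]
    - [24, [6.6, -0.1, -0.5], -12.1]
    - [24, [7.3, -0.1, -0.5], -13.4]

```text
clock: 32.45
eef_pos: [0.5914, 0.0632, 0.2402]
tool_rot: [0.054, 0.999, 0.0, 0.0]
ft_force: [0.7, -0.2, -0.0]
grip_width: 0.0238
```

Run:
```python
from h import *
import pickle
for i in range(5): camera('top')
o,c=snap('wrist','w19.png'); pickle.dump((o,c),open('w19.pkl','wb'))
to([.59,.06,.24],173.5)
```

```text
d [0.02, -0.01, 0.01] roll -0.02 | at [0.5912, 0.0605, 0.2403] yaw 173.4 j [0.1, 0.43, 0.3, 1.44, -0.0, 0.22] f [0.8, -0.2, -0.1] w 24.0 t 32.8
```

View pics/w19.png

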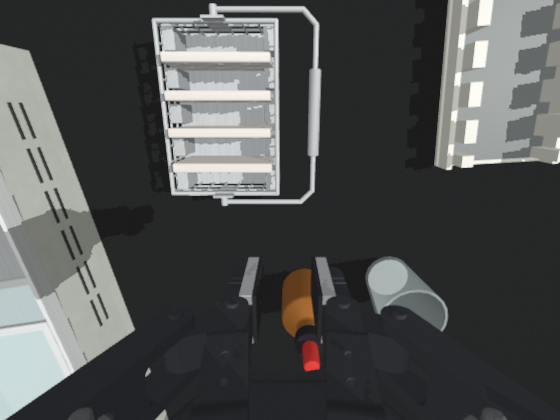

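Run:
```python
from h import *
import pickle
o,c=pickle.load(open('w19.pkl','rb'))
P=plane(o,c,[(157,21),(276,21),(278,192),(173,192)],.055)*1000
print('c',P.mean(0).round(1),[np.linalg.norm(P[i]-P[i-1]).round(1) for i in range(4)],[ang(P[0]-P[3]),ang(P[1]-P[2])])
g=plane(o,c,[(315,70),(314,156)],.064)*1000; print(g.round(1),g.mean(0).round(1),ang(g[0]-g[1]),ang(g[1]-g[0]))
to([.5196,.0962,.12],173.5)
```

```text
c [508.5   5.8  55. ] [np.float64(160.7), np.float64(108.7), np.float64(160.7), np.float64(112.2)] [np.float64(172.3), np.float64(173.6)]
[[480.9 100.6  64. ]
 [559.7  92.7  64. ]] [520.3  96.6  64. ] 174.3 -5.7
 d [1.5, 0.54, 2.41] roll -0.02 | at [0.5912, 0.0605, 0.2403] yaw 173.4 j [0.1, 0.43, 0.3, 1.44, -0.0, 0.22] f [0.8, -0.2, -0.1] w 24.0 t 32.8
```

>>> move_arm:
  motion:
    - [24, [0.5, 0.2, 0.5], 0]
    - [24, [1, 0.4, 1], 0]
    - [24, [1.5, 0.54, 1.6], 0]
    - [24, [1.5, 0.54, 2.2], 0]
    - [24, [1.5, 0.54, 2.4], 0]
    - [24, [1.5, 0.54, 2.4], 0]
    - [24, [1.5, 0.54, 2.4], 0]
    - [24, [1.5, 0.54, 2.4], 0]
    - [24, [1.5, 0.54, 2.4], 0]
    - [24, [1.5, 0.54, 2.4], 0]

```text
clock: 33.75
eef_pos: [0.52, 0.0963, 0.1217]
tool_rot: [0.057, 0.998, 0.0, 0.001]
ft_force: [1.4, -0.5, 0.1]
grip_width: 0.024
```

Run:
```python
from h import *
o,c=snap('wrist','w20.png')
to([.5198,.0963,.044],173.5)
```

```text
d [0.0, -0.0, 1.55] roll -0.01 | at [0.5198, 0.0964, 0.1215] yaw 173.5 j [0.18, 0.37, -0.11, 1.09, 0.0, 0.3] f [0.4, 0.5, -0.7] w 24.0 t 33.8
```

View pics/w20.png

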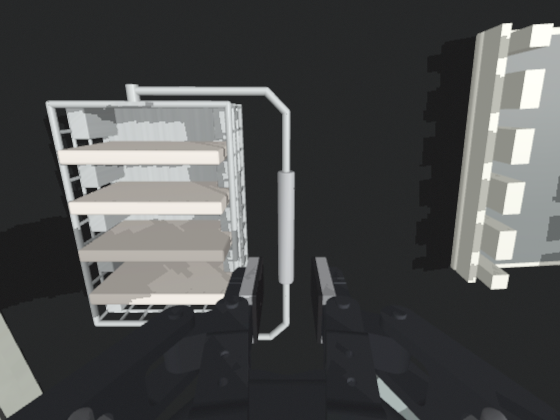

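>>> move_arm:
  motion:
    - [24, [0, 0, 0.5], 0]
    - [24, [0, 0, 1], 0]
    - [24, [0, 0, 1.3], 0]
    - [24, [0, 0, 1.55], 0]
    - [24, [0, 0, 1.55], 0]
    - [24, [0, 0, 1.55], 0]
    - [5, [0, 0, 1.55], 0]
    - [5, [0, 0, 1.55], 0]
    - [5, [0, 0, 1.55], 0]
    - [5, [0, 0, 1.55], 0]

```text
clock: 34.8
eef_pos: [0.5202, 0.0963, 0.0444]
tool_rot: [0.057, 0.998, 0.0, 0.001]
ft_force: [-0.0, -0.7, 4.5]
grip_width: 0.0088
```

Run:
```python
from h import *
o=get_obs();to(o['eef_pos'],173.5)
for a in range(0,95,9): print(a, (-92*(1-np.cos(np.radians(a)))/50).round(2), (-92*np.sin(np.radians(a))/50).round(2))
```

```text
d [0.0, 0.0, 0.0] roll -0.01 | at [0.5202, 0.0963, 0.0444] yaw 173.4 j [0.18, 0.45, -0.21, 0.9, -0.0, 0.3] f [-0.0, -0.7, 4.5] w 8.8 t 34.8
0 -0.0 -0.0
9 -0.02 -0.29
18 -0.09 -0.57
27 -0.2 -0.84
36 -0.35 -1.08
45 -0.54 -1.3
54 -0.76 -1.49
63 -1.0 -1.64
72 -1.27 -1.75
81 -1.55 -1.82
90 -1.84 -1.84
```

>>> move_arm:
  motion:
    - [5, [0, -0.01, -0.14], 0]
    - [5, [0, -0.02, -0.29], 0]
    - [5, [0, -0.05, -0.43], 0]
    - [5, [0, -0.09, -0.57], 0]
    - [5, [0, -0.14, -0.71], 0]
    - [5, [0, -0.2, -0.84], 0]
    - [5, [0, -0.27, -0.96], 0]
    - [5, [0, -0.35, -1.08], 0]
    - [5, [0, -0.35, -1.08], 0]
    - [5, [0, -0.35, -1.08], 0]

```text
clock: 35.8
eef_pos: [0.5175, 0.0787, 0.0979]
tool_rot: [0.057, 0.998, -0.0, 0.001]
ft_force: [-0.4, 2.3, 1.3]
grip_width: 0.0084
```

Run:
```python
from h import *
o,c=snap('wrist','w21.png');snap('side','s21.png')
print(o['ft_force'],o['ft_torque'],o['eef_pos'])
```

```text
[-0.3746251   2.33234218  1.26556726] [ 0.42352991  0.13578051 -0.03273748] [0.51754755 0.07867422 0.09791968]
```

View pics/w21.png

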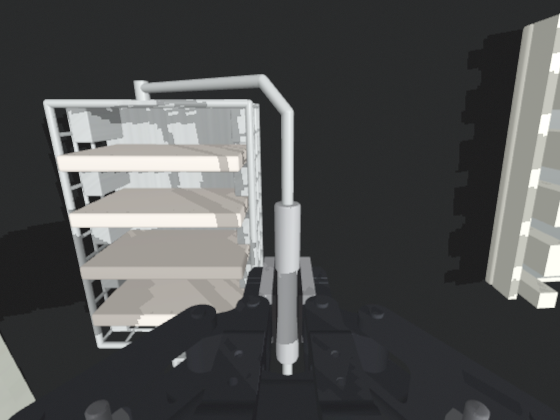

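View pics/s21.png

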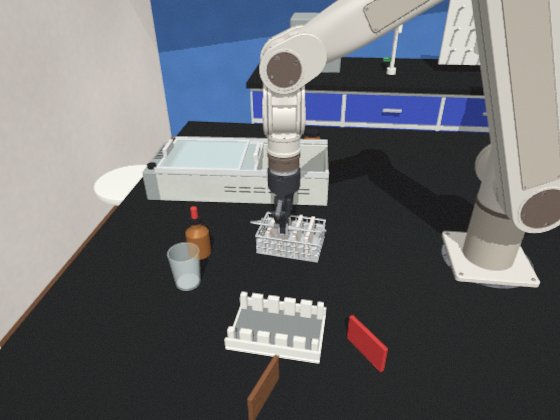

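>>> move_arm:
  motion:
    - [5, [0, -0.09, -0.11], 0]
    - [5, [0, -0.19, -0.22], 0]
    - [5, [0, -0.3, -0.33], 0]
    - [5, [0, -0.41, -0.41], 0]
    - [5, [0, -0.53, -0.49], 0]
    - [5, [0, -0.65, -0.56], 0]
    - [5, [0, -0.78, -0.62], 0]
    - [5, [0, -0.92, -0.67], 0]
    - [5, [0, -1.06, -0.71], 0]
    - [5, [0, -1.2, -0.74], 0]

```text
clock: 36.9
eef_pos: [0.51, 0.0184, 0.1341]
tool_rot: [0.057, 0.998, -0.0, -0.0]
ft_force: [0.1, -0.2, -8.0]
grip_width: 0.0086
```

Run:
```python
from h import *
o,c=snap('wrist','w22.png');snap('side','s22.png')
print(o['ft_force'],o['ft_torque'],o['eef_pos'])
a=cv2.imread('pics/s22.png'); cv2.imwrite('pics/s22z.png',cv2.resize(a[150:300,220:370],None,fx=4,fy=4,interpolation=cv2.INTER_CUBIC))
```

```text
[ 0.05351807 -0.17026919 -8.04018008] [ 0.37946976 -0.07138386  0.01897632] [0.50999633 0.01844681 0.13405076]
```

View pics/s22z.png

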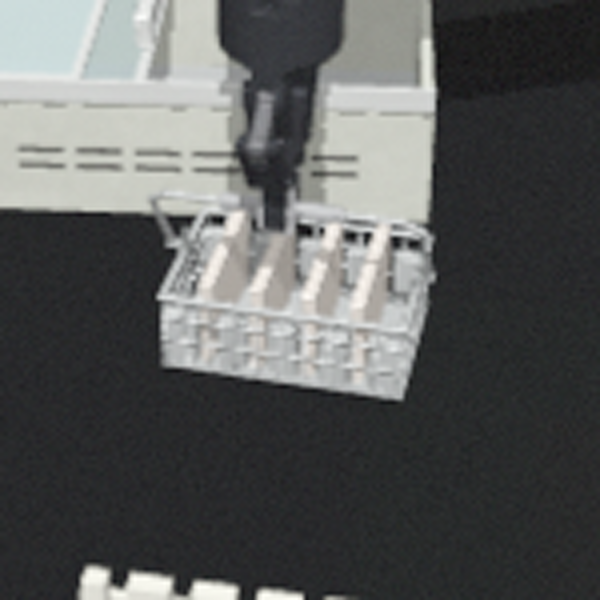

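View pics/w22.png

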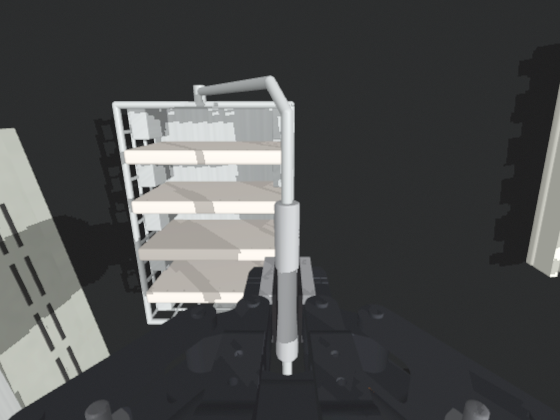

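>>> move_arm:
  motion:
    - [5, [0, 0, 0.1], 0]
    - [5, [0, 0, 0.2], 0]
    - [5, [0, 0, 0.3], 0]
    - [5, [0, 0, 0.3], 0]
    - [5, [0, 0, 0.3], 0]
    - [5, [0, 0, 0.3], 0]
    - [5, [0, 0, 0.3], 0]
    - [5, [0, 0, 0.3], 0]
    - [5, [0, 0, 0.3], 0]
    - [5, [0, 0, 0.3], 0]

```text
clock: 38.0
eef_pos: [0.5115, 0.0206, 0.1205]
tool_rot: [0.057, 0.998, 0.001, 0.001]
ft_force: [-0.3, 5.5, 3.0]
grip_width: 0.0088
```

Run:
```python
from h import *
o,c=snap('wrist','w23.png');snap('side','s23.png');snap('top','t23.png')
print(o['ft_force'],o['ft_torque'],o['eef_pos'])
a=cv2.imread('pics/s23.png'); cv2.imwrite('pics/s23z.png',cv2.resize(a[150:300,220:370],None,fx=4,fy=4,interpolation=cv2.INTER_CUBIC))
```

```text
[-0.29535927  5.49131288  3.0194443 ] [ 1.32058679  0.15674114 -0.05247946] [0.51148259 0.02058891 0.1205317 ]
```

View pics/s23z.png

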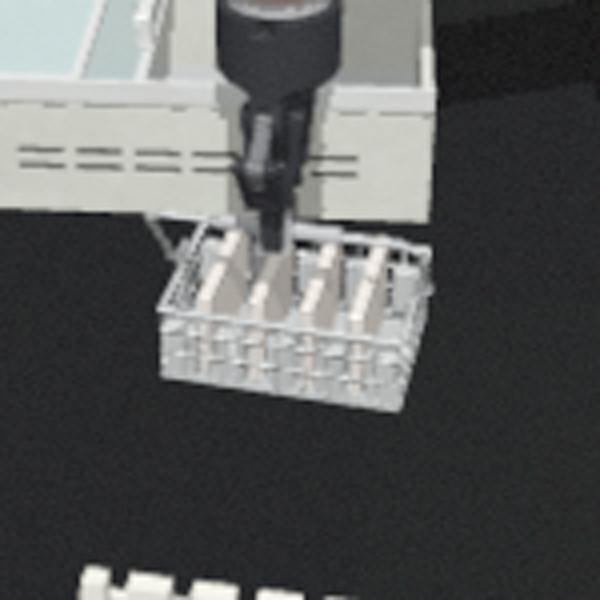

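View pics/w23.png

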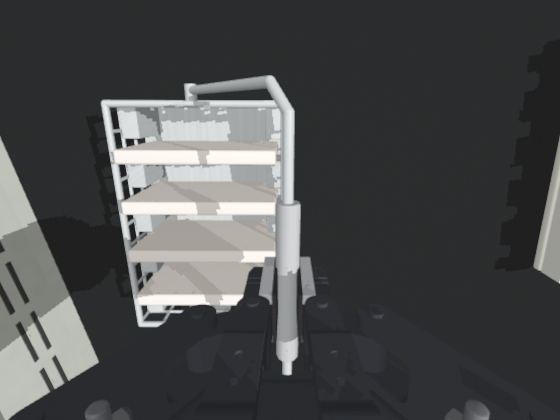

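>>> move_arm:
  motion:
    - [16, [0, 0, 0], 0]
    - [16, [0, 0, 0], 0]
    - [16, [0, 0, 0], 0]
    - [16, [0, -0.12, -0.08], 0]
    - [16, [0, -0.24, -0.14], 0]
    - [16, [0, -0.36, -0.19], 0]
    - [16, [0, -0.48, -0.23], 0]
    - [16, [0, -0.6, -0.26], 0]
    - [16, [0, -0.6, -0.26], 0]
    - [16, [0, -0.6, -0.26], 0]

```text
clock: 39.15
eef_pos: [0.5069, -0.0109, 0.1322]
tool_rot: [0.057, 0.998, -0.0, -0.0]
ft_force: [0.4, 0.3, 0.2]
grip_width: 0.0162
```

Run:
```python
from h import *
o,c=snap('wrist','w24.png');snap('side','s24.png')
print(o['ft_force'],o['ft_torque'],o['eef_pos'],o['grip_width'])
a=cv2.imread('pics/s24.png'); cv2.imwrite('pics/s24z.png',cv2.resize(a[150:300,220:370],None,fx=4,fy=4,interpolation=cv2.INTER_CUBIC))
```

```text
[0.38844414 0.31853501 0.15536872] [0.00792899 0.00781731 0.00563106] [ 0.50685132 -0.01085787  0.13223185] 0.016169870202597875
```

View pics/s24z.png

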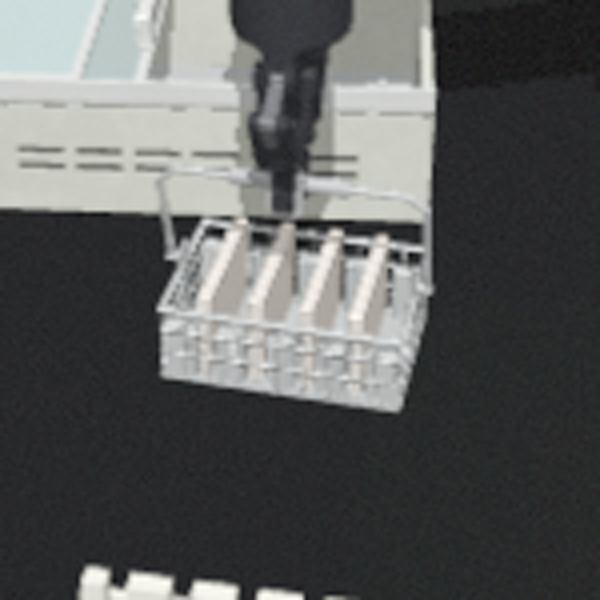

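View pics/w24.png

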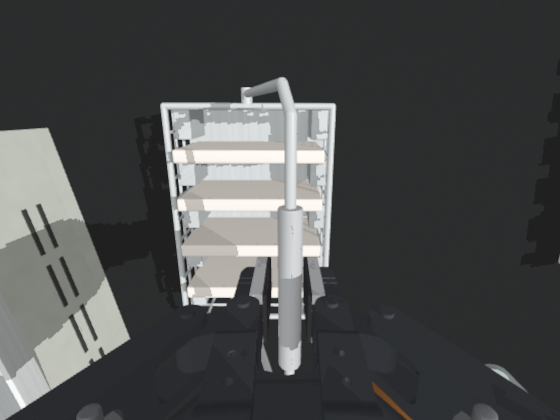

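```bash
cat > bk.py <<'E'
from h import *
def frame(o,c,corn,z=.055,yaw=None):
    P=plane(o,c,corn,z); return P
E
python3 - <<'E'
from h import *
o=get_obs(); c=camera('wrist')
P=plane(o,c,[(165,106),(332,106)],.055); print(P)
M=R.from_quat(o['tool_rot']).as_matrix()
print('rim mid in tool y',((P.mean(0)-o['eef_pos'])@M)*1000)
q=plane(o,c,[(247,95)],.062);print('pivot tool',((q-o['eef_pos'])@M)*1000)
q=plane(o,c,[(291,212)],.15);print('grip tool',((q-o['eef_pos'])@M)*1000)
E
```

```text
[[ 0.41723675 -0.08059067  0.055     ]
 [ 0.42979547  0.02877278  0.055     ]]
rim mid in tool y [ 81.01209772 -24.79886099  77.1633957 ]
pivot tool [[ 87.49581007 -24.68312495  70.16578068]]
grip tool [[ 38.0625794    2.23201223 -17.85571427]]
```

>>> move_arm:
  motion:
    - [16, [0, -0.1, -0.03], 0]
    - [16, [0, -0.2, -0.05], 0]
    - [16, [0, -0.3, -0.06], 0]
    - [16, [0, -0.4, -0.07], 0]
    - [16, [0, -0.5, -0.08], 0]
    - [16, [0, -0.52, -0.08], 0]
    - [16, [0, -0.52, -0.08], 0]
    - [16, [0, -0.52, -0.08], 0]
    - [16, [0, -0.52, -0.08], 0]
    - [16, [0, -0.52, -0.08], 0]

```text
clock: 40.3
eef_pos: [0.504, -0.0361, 0.1363]
tool_rot: [0.057, 0.998, -0.0, -0.0]
ft_force: [0.7, 0.9, 0.5]
grip_width: 0.0159
```

Run:
```python
from h import *
o,c=snap('wrist','w25.png');snap('side','s25.png')
print(o['ft_force'],o['eef_pos'],o['grip_width'])
```

```text
[0.71069688 0.91188602 0.54765394] [ 0.50399962 -0.03613579  0.13625044] 0.0159416578521337
```

View pics/w25.png

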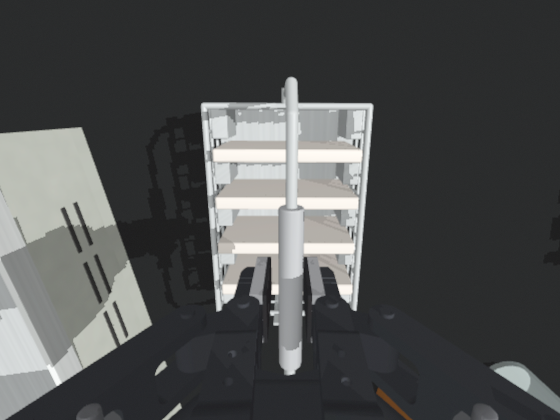

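>>> move_arm:
  motion:
    - [5, [0, 0.02, 0], 0]
    - [5, [0, 0.02, 0], 0]
    - [5, [0, 0.02, 0], 0]
    - [5, [0, 0.02, 0], 0]
    - [5, [0, 0.02, -0.1], 0]
    - [5, [0, 0.02, -0.25], 0]
    - [5, [0, 0.02, -0.4], 0]
    - [5, [0, 0.02, -0.6], 0]
    - [5, [0, 0.02, -0.8], 0]
    - [5, [0, 0.02, -1], 0]

```text
clock: 41.4
eef_pos: [0.5043, -0.0353, 0.1874]
tool_rot: [0.057, 0.998, 0.0, 0.0]
ft_force: [-0.8, -0.4, -7.3]
grip_width: 0.0087
```

Run:
```python
from h import *
o,c=snap('wrist','w26.png');snap('side','s26.png')
print(o['ft_force'],o['ft_torque'],o['eef_pos'],o['grip_width'])
a=cv2.imread('pics/s26.png'); cv2.imwrite('pics/s26z.png',cv2.resize(a[130:280,220:370],None,fx=4,fy=4,interpolation=cv2.INTER_CUBIC))
```

```text
[-0.78152128 -0.40606725 -7.28708918] [ 0.01336711 -0.04704574  0.01596056] [ 0.50427114 -0.03530956  0.18735245] 0.008702340912466093
```

View pics/s26z.png

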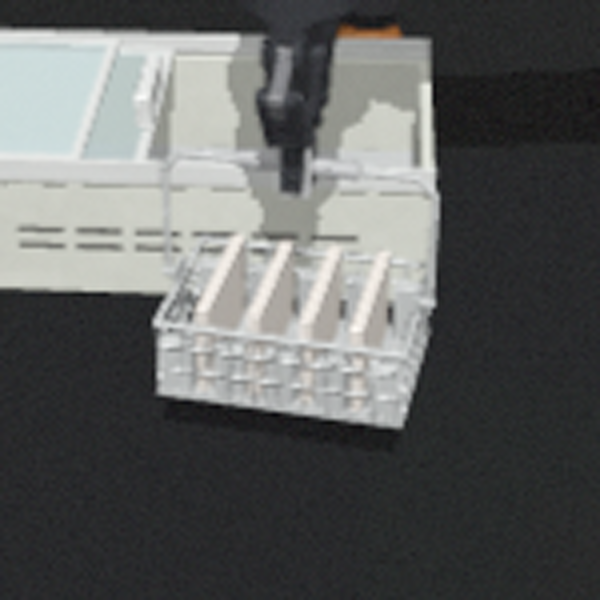

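View pics/w26.png

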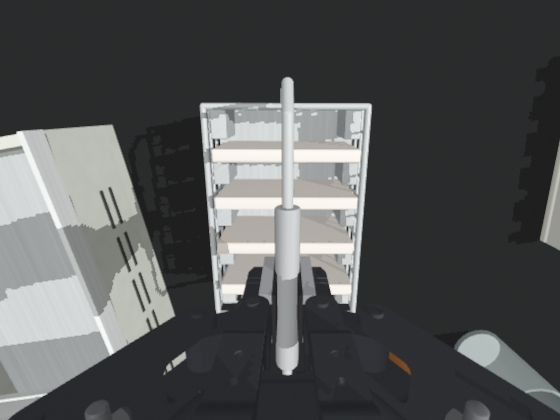

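>>> move_arm:
  motion:
    - [5, [0, 0, -0.2], 0]
    - [5, [0, 0, -0.4], 0]
    - [5, [0, 0, -0.7], 0]
    - [5, [0, 0, -1], 0]
    - [5, [0, 0, -1.3], 0]
    - [5, [0, 0, -1.6], 0]
    - [5, [0, 0, -1.9], 0]
    - [5, [0, 0, -2.1], 0]
    - [5, [0, 0, -2.2], 0]
    - [5, [0, 0, -2.2], 0]

```text
clock: 42.5
eef_pos: [0.5045, -0.0353, 0.297]
tool_rot: [0.057, 0.998, -0.0, 0.001]
ft_force: [0.2, -0.7, -7.6]
grip_width: 0.0088
```

Run:
```python
from h import *
to([.540,-.328,.30],183)
```

```text
d [-1.37, -5.73, -0.06] roll -1.59 | at [0.5045, -0.0353, 0.297] yaw 173.5 j [-0.07, 0.23, 0.17, 1.5, 0.0, 0.04] f [0.2, -0.7, -7.6] w 8.8 t 42.5
```

>>> move_arm:
  motion:
    - [5, [0, -0.2, 0], -0.1]
    - [5, [-0.1, -0.6, 0], -0.2]
    - [5, [-0.2, -1.1, 0], -0.3]
    - [5, [-0.35, -1.6, 0], -0.5]
    - [5, [-0.5, -2.1, 0], -0.7]
    - [5, [-0.6, -2.6, 0], -0.8]
    - [5, [-0.75, -3.1, 0], -0.9]
    - [5, [-0.9, -3.6, 0], -1]
    - [5, [-1, -4, 0], -1.1]
    - [5, [-1.1, -4.3, 0], -1.2]

```text
clock: 43.5
eef_pos: [0.5337, -0.2567, 0.2946]
tool_rot: [-0.005, 1.0, 0.0, -0.001]
ft_force: [0.1, 0.2, -8.4]
grip_width: 0.0091
```

>>> move_arm:
  motion:
    - [5, [-0.05, -0.3, 0], -0.1]
    - [5, [-0.1, -0.6, 0], -0.2]
    - [5, [-0.15, -0.9, 0], -0.3]
    - [5, [-0.2, -1.2, 0], -0.4]
    - [5, [-0.27, -1.35, 0], -0.4]
    - [5, [-0.27, -1.43, 0], -0.4]
    - [5, [-0.27, -1.43, 0], -0.4]
    - [5, [-0.27, -1.43, 0], -0.4]
    - [5, [-0.27, -1.43, 0], -0.4]
    - [5, [-0.27, -1.43, 0], -0.4]

```text
clock: 44.5
eef_pos: [0.5487, -0.3259, 0.2966]
tool_rot: [-0.027, 1.0, -0.0, 0.0]
ft_force: [0.0, 0.6, -7.2]
grip_width: 0.0086
```

Run:
```python
from h import *
import pickle
to([.540,-.328,.30],183)
o,c=snap('wrist','w28.png');pickle.dump((o,c),open('w28.pkl','wb'));o,c=snap('top','t28.png');pickle.dump((o,c),open('t28.pkl','wb'));snap('side','s28.png')
a=cv2.imread('pics/t28.png'); cv2.imwrite('pics/t28z.png',cv2.resize(a[50:260,300:460],None,fx=2.8,fy=2.8,interpolation=cv2.INTER_CUBIC))
```

```text
d [0.18, -0.03, -0.07] roll 0.02 | at [0.5487, -0.3259, 0.2966] yaw -176.9 j [-0.54, 0.53, 0.59, 1.64, 0.0, -0.59] f [0.0, 0.6, -7.2] w 8.6 t 44.5
```

View pics/w28.png

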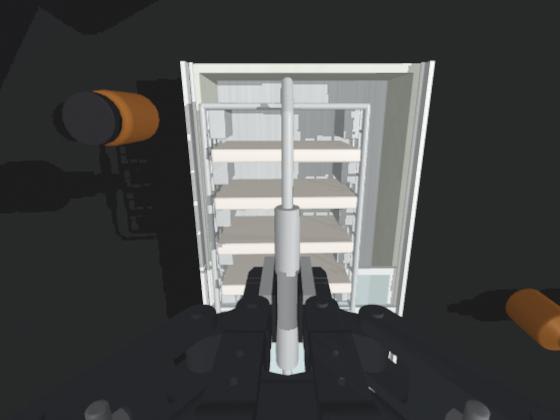

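View pics/s28.png

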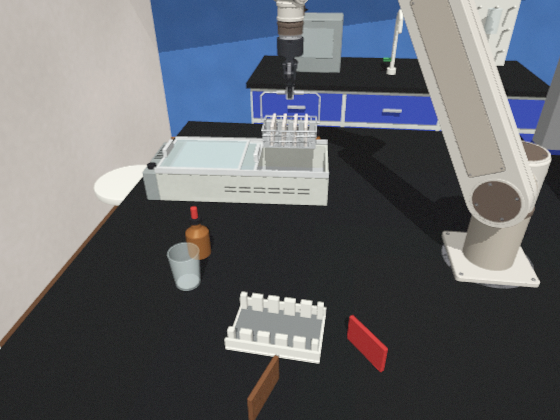

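View pics/t28z.png

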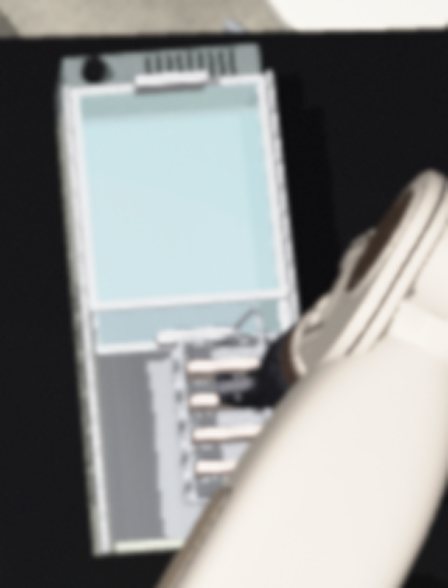

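Run:
```python
from h import *
import pickle
o,c=pickle.load(open('w28.pkl','rb'))
M=R.from_quat(o['tool_rot']).as_matrix()
cc=np.array([.6902,-.2982]); X=np.array([np.cos(np.radians(3)),np.sin(np.radians(3))]); Y=np.array([-X[1],X[0]])
def ch(P): d=P[:,:2]-cc; return (np.c_[d@X,d@Y]*1000).round(1)
print('near wall outer/inner',ch(plane(o,c,[(300,67),(300,73)],.104)))
print('lips outer L,R',ch(plane(o,c,[(184,66),(205,305),(429,66),(402,310)],.121)))
zr=o['eef_pos'][2]+.0187-.154+.056
r=plane(o,c,[(203,106),(367,106)],zr); print('rim near corners',ch(r), 'tool',((r-o['eef_pos'])@M*1000).round(1))
print('floor seen cover pull')
```

```text
near wall outer/inner [[-261.3   -7.3]
 [-255.9   -7.2]]
lips outer L,R [[-259.9 -114.8]
 [  -4.5 -115.3]
 [-260.3  110.9]
 [   1.9  115.7]]
rim near corners [[-223.6  -75.8]
 [-223.8   33.4]] tool [[ 81.  -55.4  79.3]
 [ 81.   53.8  79.3]]
floor seen cover pull
```

>>> move_arm:
  motion:
    - [5, [0.1, 0, 0], 0]
    - [5, [0.17, 0, 0], 0]
    - [5, [0.17, 0, 0], 0]
    - [5, [0.17, 0, 0.1], 0]
    - [5, [0.17, 0, 0.2], 0]
    - [5, [0.17, 0, 0.4], 0]
    - [5, [0.17, 0, 0.6], 0]
    - [5, [0.17, 0, 0.7], 0]
    - [5, [0.17, 0, 0.7], 0]
    - [5, [0.17, 0, 0.7], 0]

```text
clock: 45.65
eef_pos: [0.5401, -0.3269, 0.2611]
tool_rot: [-0.027, 1.0, 0.0, -0.0]
ft_force: [0.1, 0.1, -7.1]
grip_width: 0.0088
```

Run:
```python
from h import *
import pickle
to([.540,-.328,.1575],183)
o,c=snap('wrist','w29.png');pickle.dump((o,c),open('w29.pkl','wb'))
cc=np.array([.6902,-.2982]); X=np.array([np.cos(np.radians(3)),np.sin(np.radians(3))]); Y=np.array([-X[1],X[0]])
def ch(P): d=P[:,:2]-cc; return (np.c_[d@X,d@Y]*1000).round(1)
print(ch(o['eef_pos'][None]))
```

```text
d [0.0, -0.02, 2.07] roll 0.01 | at [0.5401, -0.3269, 0.2611] yaw -176.9 j [-0.54, 0.51, 0.47, 1.54, -0.0, -0.6] f [0.1, 0.1, -7.1] w 8.8 t 45.6
[[-151.4  -20.8]]
```

View pics/w29.png

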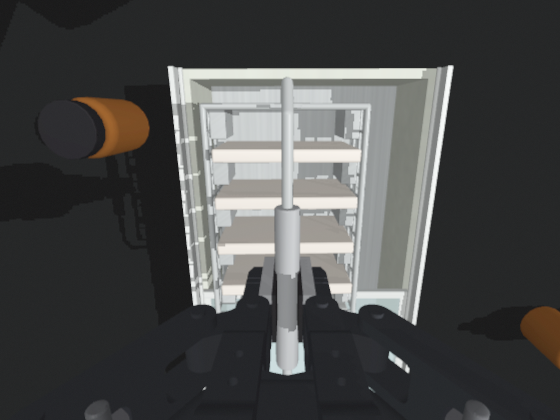

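>>> move_arm:
  motion:
    - [5, [0, 0, 0.2], 0]
    - [5, [0, 0, 0.45], 0]
    - [5, [0, 0, 0.7], 0]
    - [5, [0, 0, 0.95], 0]
    - [5, [0, 0, 1.2], 0]
    - [5, [0, 0, 1.45], 0]
    - [5, [0, 0, 1.7], 0]
    - [5, [0, 0, 1.9], 0]
    - [5, [0, 0, 2], 0]
    - [5, [0, 0, 2], 0]

```text
clock: 46.7
eef_pos: [0.5396, -0.3267, 0.1602]
tool_rot: [-0.027, 1.0, 0.001, -0.001]
ft_force: [0.0, 0.6, -8.9]
grip_width: 0.0087
```

Run:
```python
from h import *
to([.540,-.328,.1555],183)
```

```text
d [-0.01, -0.03, 0.09] roll 0.01 | at [0.5396, -0.3267, 0.1602] yaw -176.9 j [-0.54, 0.54, 0.26, 1.3, 0.0, -0.6] f [0.0, 0.6, -8.9] w 8.7 t 46.7
```

>>> move_arm:
  motion:
    - [5, [0, 0, 0.03], 0]
    - [5, [0, 0, 0.06], 0]
    - [5, [0, 0, 0.09], 0]
    - [5, [0, 0, 0.09], 0]
    - [5, [0, 0, 0.09], 0]
    - [5, [0, 0, 0.09], 0]
    - [5, [0, 0, 0.09], 0]
    - [5, [0, 0, 0.09], 0]
    - [5, [0, 0, 0.09], 0]
    - [5, [0, 0, 0.09], 0]

```text
clock: 47.7
eef_pos: [0.5402, -0.3271, 0.1569]
tool_rot: [-0.027, 1.0, -0.0, 0.0]
ft_force: [0.5, 0.6, -6.7]
grip_width: 0.0086
```

Run:
```python
from h import *
to([.540,-.328,.1555],183)
```

```text
d [0.0, -0.02, 0.03] roll 0.01 | at [0.5402, -0.3271, 0.1569] yaw -176.9 j [-0.54, 0.54, 0.26, 1.29, -0.0, -0.6] f [0.5, 0.6, -6.7] w 8.6 t 47.7
```

>>> move_arm:
  motion:
    - [5, [0, 0, 0.02], 0]
    - [5, [0, 0, 0.04], 0]
    - [5, [0, 0, 0.06], 0]
    - [5, [0, 0, 0.06], 0]
    - [5, [0, 0, 0.06], 0]
    - [5, [0, 0, 0.06], 0]
    - [5, [0, 0, 0.06], 0]
    - [5, [0, 0, 0.06], 0]
    - [5, [0, 0, 0.06], 0]
    - [5, [0, 0, 0.06], 0]

```text
clock: 48.7
eef_pos: [0.5404, -0.3277, 0.1565]
tool_rot: [-0.027, 1.0, -0.001, 0.001]
ft_force: [-4.5, -0.1, 5.0]
grip_width: 0.0089
```

Run:
```python
from h import *
to([.540,-.328,.1555],183)
o,c=snap('wrist','w30.png');snap('side','s30.png')
```

```text
d [0.01, -0.0, 0.02] roll 0.01 | at [0.5404, -0.3277, 0.1565] yaw -177.0 j [-0.54, 0.54, 0.25, 1.28, -0.0, -0.6] f [-4.5, -0.1, 5.0] w 8.9 t 48.7
```

View pics/w30.png

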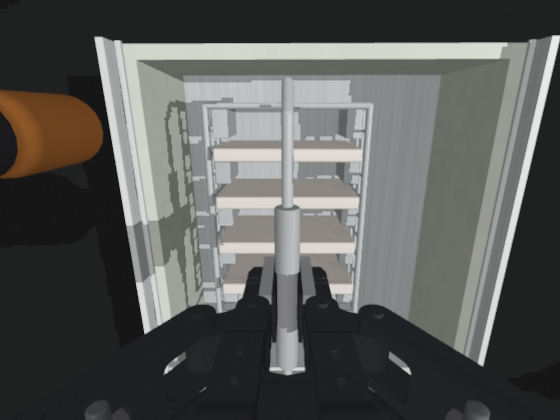

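>>> move_arm:
  motion:
    - [24, [0, 0, -0.03], 0]
    - [24, [0, 0, -0.03], 0]
    - [24, [0, 0, -0.03], 0]
    - [24, [0, 0, -0.3], 0]
    - [24, [0, 0, -0.7], 0]
    - [24, [0, 0, -1.1], 0]
    - [24, [0, 0, -1.1], 0]
    - [5, [0, -0.4, -1.1], 0]
    - [5, [0, -0.8, -1.1], 0]
    - [5, [0, -0.9, -1.1], 0]

```text
clock: 49.8
eef_pos: [0.5422, -0.3733, 0.2072]
tool_rot: [-0.026, 1.0, 0.0, -0.001]
ft_force: [-0.3, -0.3, -0.3]
grip_width: 0.0048
```

Run:
```python
from h import *
camera('top');camera('top')
o,c=snap('wrist','w31.png');snap('side','s31.png')
to([.540,-.37,.162],183)
```

```text
d [0.04, 0.02, 0.92] roll 0.01 | at [0.5423, -0.3712, 0.208] yaw -176.9 j [-0.6, 0.58, 0.45, 1.45, 0.0, -0.65] f [-0.2, 0.2, 0.3] w 5.2 t 50.0
```

View pics/w31.png

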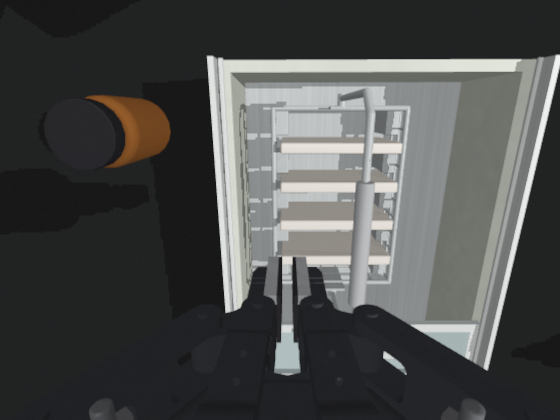

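View pics/s31.png

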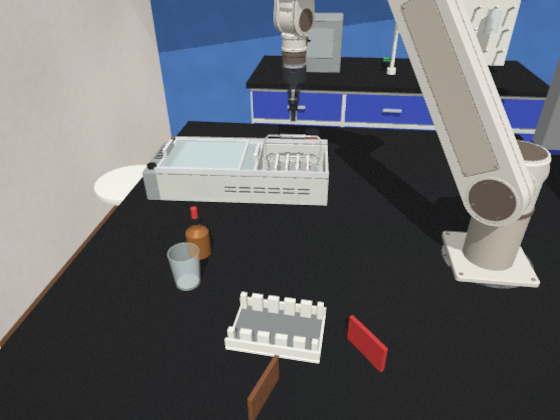

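>>> move_arm:
  motion:
    - [5, [0.04, 0, 0.4], 0]
    - [5, [0.04, 0, 0.8], 0]
    - [5, [0.04, 0, 0.9], 0]
    - [5, [0.04, 0, 0.9], 0]
    - [5, [0.04, 0.3, 0.9], 0]
    - [5, [0.04, 0.6, 0.9], 0]
    - [5, [0.04, 0.9, 0.9], 0]
    - [5, [0.04, 1.2, 0.9], 0]
    - [5, [0.04, 1.5, 0.9], 0]
    - [5, [0.04, 1.6, 0.9], 0]

```text
clock: 51.0
eef_pos: [0.5364, -0.2902, 0.1643]
tool_rot: [-0.028, 1.0, 0.0, 0.0]
ft_force: [0.2, -0.2, 0.7]
grip_width: 0.0051
```

Run:
```python
from h import *
camera('top');camera('top')
o,c=snap('wrist','w32.png');snap('side','s32.png')
a=cv2.imread('pics/s32.png'); cv2.imwrite('pics/s32z.png',cv2.resize(a[80:230,220:370],None,fx=4,fy=4,interpolation=cv2.INTER_CUBIC))
to([.540,-.37,.25],183)
```

```text
d [0.01, -1.56, -1.72] roll 0.01 | at [0.5364, -0.2923, 0.1639] yaw -176.9 j [-0.5, 0.49, 0.2, 1.28, -0.0, -0.55] f [-0.3, -0.5, 0.8] w 4.9 t 51.2
```

View pics/w32.png

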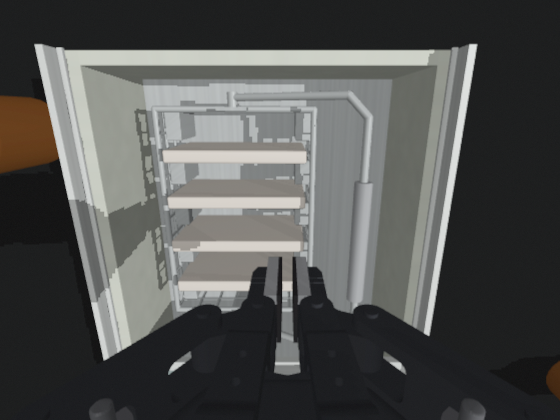

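View pics/s32z.png

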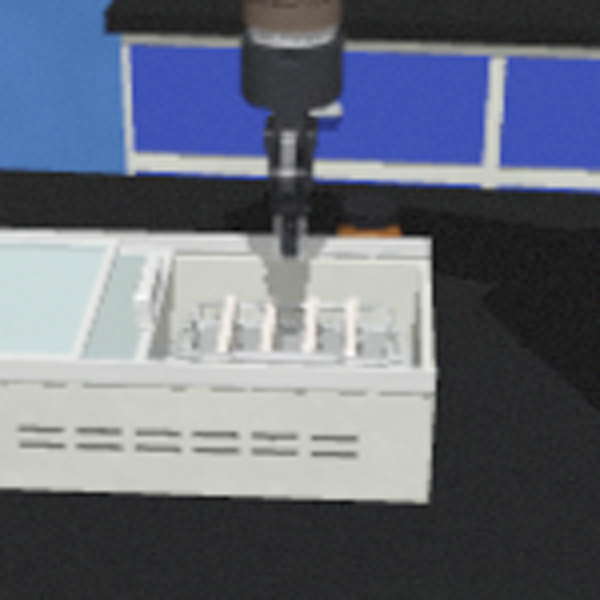

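Run:
```python
from h import *
o=get_obs();c=camera('wrist')
cc=np.array([.6902,-.2982]); X=np.array([np.cos(np.radians(3)),np.sin(np.radians(3))]); Y=np.array([-X[1],X[0]])
def ch(P): d=P[:,:2]-cc; return (np.c_[d@X,d@Y]*1000).round(1)
print('rim',ch(plane(o,c,[(155,109),(315,109)],.075)),'grip',ch(plane(o,c,[(363,183),(357,300)],.083)))
to([.640,-.302,.22],93.0)
```

```text
rim [[-232.3  -77.6]
 [-232.4   33.8]] grip [[-181.6   69.2]
 [ -84.4   71.6]]
 d [-2.06, -0.3, -1.12] roll 15.01 | at [0.5363, -0.2926, 0.1638] yaw -177.0 j [-0.5, 0.49, 0.2, 1.28, -0.0, -0.55] f [-0.7, 0.5, 0.8] w 4.7 t 51.2
```

>>> move_arm:
  motion:
    - [5, [0, 0, -0.5], 0]
    - [5, [0, 0, -1], 1]
    - [5, [-0.2, 0, -1.2], 2.4]
    - [5, [-0.4, -0.1, -1.2], 3.8]
    - [5, [-0.7, -0.1, -1.2], 5.2]
    - [20, [-1, -0.2, -1.2], 6.6]
    - [20, [-1.3, -0.2, -1.2], 8]
    - [20, [-1.6, -0.3, -1.2], 9.4]
    - [20, [-1.9, -0.3, -1.2], 10.8]
    - [20, [-2.06, -0.3, -1.2], 12.2]

```text
clock: 52.25
eef_pos: [0.6408, -0.3024, 0.2229]
tool_rot: [0.577, 0.816, -0.0, -0.0]
ft_force: [-0.3, 0.5, 0.9]
grip_width: 0.0197
```

>>> move_arm:
  motion:
    - [20, [0, 0, 0], 1.4]
    - [20, [0, 0, 0], 2.8]
    - [20, [0, 0, 0], 2.8]
    - [20, [0, 0, 0], 2.8]
    - [20, [0, 0, 0], 2.8]
    - [20, [0, 0, 0], 2.8]
    - [20, [0, 0, 0], 2.8]
    - [20, [0, 0, 0], 2.8]
    - [20, [0, 0, 0], 2.8]
    - [20, [0, 0, 0], 2.8]

```text
clock: 53.25
eef_pos: [0.6399, -0.3016, 0.2238]
tool_rot: [0.688, 0.726, -0.0, 0.0]
ft_force: [1.0, 0.3, 0.2]
grip_width: 0.0201
```

Run:
```python
from h import *
o,c=snap('wrist','w33.png')
to([.6505,-.301,.1166],93.0)
```

```text
d [-0.0, 0.21, 2.15] roll 0.01 | at [0.6399, -0.3016, 0.2239] yaw 93.1 j [-0.44, 0.7, 0.7, 1.57, 0.0, 1.08] f [0.5, 0.9, -0.5] w 19.8 t 53.3
```

View pics/w33.png

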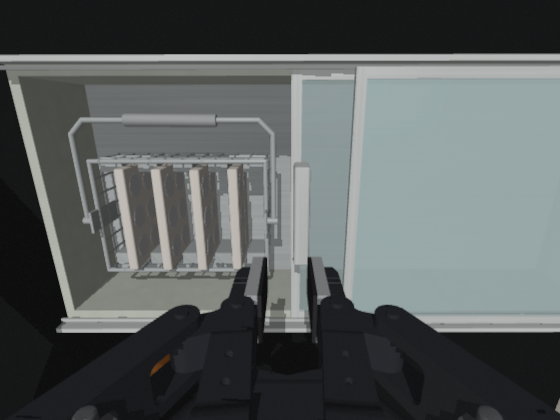

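Run:
```python
from h import *
o=get_obs();c=camera('wrist')
print(plane(o,c,[(301.5,166),(301.5,264)],.138), plane(o,c,[(351,210)],.118))
```

```text
[[ 0.64875374 -0.26043778  0.138     ]
 [ 0.65407798 -0.33906036  0.138     ]] [[ 0.69305964 -0.29783482  0.118     ]]
```

>>> move_arm:
  motion:
    - [20, [0, 0.22, 0.4], 0]
    - [20, [0, 0.22, 0.8], 0]
    - [20, [0, 0.22, 1.1], 0]
    - [20, [0, 0.22, 1.4], 0]
    - [20, [0, 0.22, 1.8], 0]
    - [20, [0, 0.22, 2.1], 0]
    - [20, [0, 0.22, 2.13], 0]
    - [5, [0, 0.22, 2.13], 0]
    - [5, [0, 0.22, 2.13], 0]
    - [5, [0, 0.22, 2.13], 0]

```text
clock: 54.35
eef_pos: [0.6504, -0.3006, 0.1163]
tool_rot: [0.688, 0.726, -0.0, -0.001]
ft_force: [-0.7, -0.0, -9.4]
grip_width: 0.0107
```

Run:
```python
from h import *
to([.651-.2147,-.301-.0113,.1166],93.0)
```

```text
d [-0.0, -4.29, 0.0] roll 0.01 | at [0.6504, -0.3006, 0.1163] yaw 93.1 j [-0.43, 0.75, 0.51, 1.34, 0.0, 1.08] f [-0.7, -0.0, -9.4] w 10.7 t 54.4
```

>>> move_arm:
  motion:
    - [5, [0, -0.3, 0], 0]
    - [5, [0, -0.7, 0], 0]
    - [5, [0, -1.1, 0], 0]
    - [5, [0, -1.5, 0], 0]
    - [5, [0, -1.9, 0], 0]
    - [5, [0, -2.4, 0], 0]
    - [5, [0, -2.9, 0], 0]
    - [5, [0, -3.4, 0], 0]
    - [5, [0, -3.8, 0], 0]
    - [5, [0, -4.1, 0], 0]

```text
clock: 55.35
eef_pos: [0.4446, -0.312, 0.1163]
tool_rot: [0.688, 0.726, -0.0, -0.001]
ft_force: [2.7, -1.9, -15.7]
grip_width: 0.0106
```

Run:
```python
from h import *
camera('top');camera('top')
to([.651-.2147,-.301-.0113,.1166],93.0)
```

```text
d [0.0, -0.14, -0.01] roll -0.01 | at [0.4432, -0.3121, 0.1162] yaw 92.9 j [-0.61, 0.4, -0.08, 1.09, -0.0, 0.91] f [-1.9, -2.3, -17.1] w 10.7 t 55.5
```

>>> move_arm:
  motion:
    - [5, [0, -0.04, 0.02], 0]
    - [5, [0, -0.08, 0.02], 0]
    - [5, [0, -0.12, 0.02], 0]
    - [5, [0, -0.16, 0.02], 0]
    - [5, [0, -0.2, 0.02], 0]
    - [5, [0, -0.2, 0.02], 0]
    - [5, [0, -0.2, 0.02], 0]
    - [5, [0, -0.2, 0.02], 0]
    - [5, [0, -0.2, 0.02], 0]
    - [5, [0, -0.2, 0.02], 0]

```text
clock: 56.45
eef_pos: [0.4365, -0.3124, 0.1162]
tool_rot: [0.688, 0.726, 0.0, 0.0]
ft_force: [3.9, -0.9, -16.3]
grip_width: 0.0108
```

Run:
```python
from h import *
o,c=snap('wrist','w34.png')
to([.651-.2147,-.301-.0113,.1166],93.0)
```

```text
d [0.0, -0.0, -0.01] roll 0.01 | at [0.4365, -0.3125, 0.1162] yaw 93.1 j [-0.62, 0.39, -0.1, 1.08, 0.0, 0.9] f [4.0, -1.5, -16.3] w 10.5 t 56.5
```

View pics/w34.png

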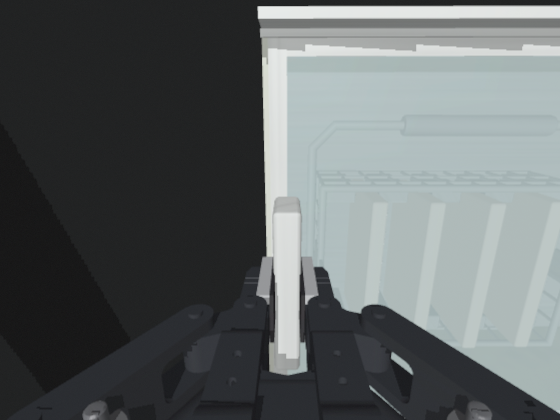

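>>> move_arm:
  motion:
    - [5, [0, -0.03, 0], 0]
    - [5, [0, -0.06, 0], 0]
    - [5, [0, -0.08, 0], 0]
    - [5, [0, -0.08, 0], 0]
    - [5, [0, -0.08, 0], 0]
    - [5, [0, -0.08, 0], 0]
    - [5, [0, -0.08, 0], 0]
    - [5, [0, -0.08, 0], 0]
    - [5, [0, -0.08, 0], 0]
    - [5, [0, -0.08, 0], 0]

```text
clock: 57.5
eef_pos: [0.4365, -0.3125, 0.1163]
tool_rot: [0.687, 0.726, 0.003, 0.003]
ft_force: [14.6, -0.4, -22.9]
grip_width: 0.0105
```

Run:
```python
from h import *
to([.651-.2147,-.301-.0113,.1166],93.0)
```

```text
d [0.0, -0.0, -0.01] roll 0.03 | at [0.4365, -0.3125, 0.1163] yaw 93.2 j [-0.62, 0.38, -0.1, 1.08, 0.01, 0.89] f [14.6, -0.4, -22.9] w 10.5 t 57.5
```

>>> move_arm:
  motion:
    - [5, [0, 0.06, 0], 0]
    - [20, [0, 0.06, 0], 0]
    - [20, [0, 0.06, 0], 0]
    - [20, [0, 0.06, 0], 0]
    - [20, [0, 0.06, 0], 0]
    - [20, [0, 0.06, -0.3], 0]
    - [20, [0, 0.06, -0.7], 0]
    - [20, [0, 0.06, -1.2], 0]
    - [20, [0, 0.06, -1.8], 0]
    - [20, [0, 0.06, -2.4], 0]

```text
clock: 58.5
eef_pos: [0.4348, -0.3126, 0.238]
tool_rot: [0.688, 0.726, -0.0, 0.0]
ft_force: [0.7, -0.0, -0.1]
grip_width: 0.0198
```

Run:
```python
from h import *
for i in range(4): camera('top')
o,c=snap('wrist','w35.png');print(plane(o,c,[(0,0)],.1)); to(o['eef_pos'],93); snap('top','t35.png'); snap('side','s35.png')
a=cv2.imread('pics/t35.png'); cv2.imwrite('pics/t35z.png',cv2.resize(a[50:260,230:460],None,fx=2.8,fy=2.8,interpolation=cv2.INTER_CUBIC))
a=cv2.imread('pics/s35.png'); cv2.imwrite('pics/s35z.png',cv2.resize(a[110:230,130:350],None,fx=3.6,fy=3.6,interpolation=cv2.INTER_CUBIC))
```

```text
[[ 0.20893196 -0.16568675  0.1       ]]
 d [-0.01, 0.01, -0.03] roll 0.01 | at [0.4349, -0.3125, 0.2363] yaw 93.0 j [-0.62, 0.31, 0.11, 1.37, -0.0, 0.89] f [0.2, 0.6, -0.5] w 19.8 t 58.8
```

View pics/w35.png

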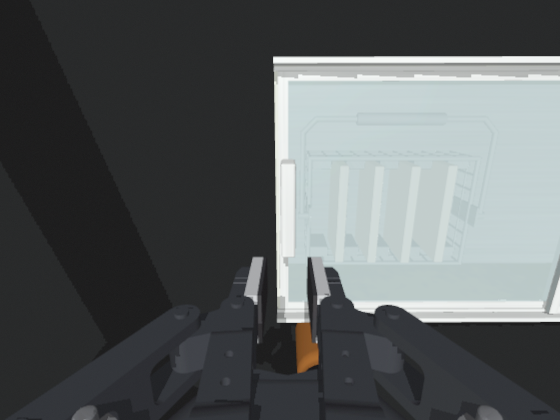

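View pics/t35z.png

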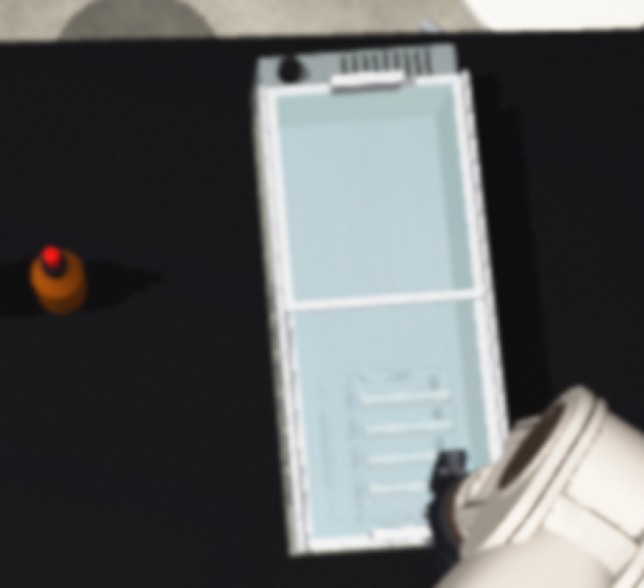

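View pics/s35z.png

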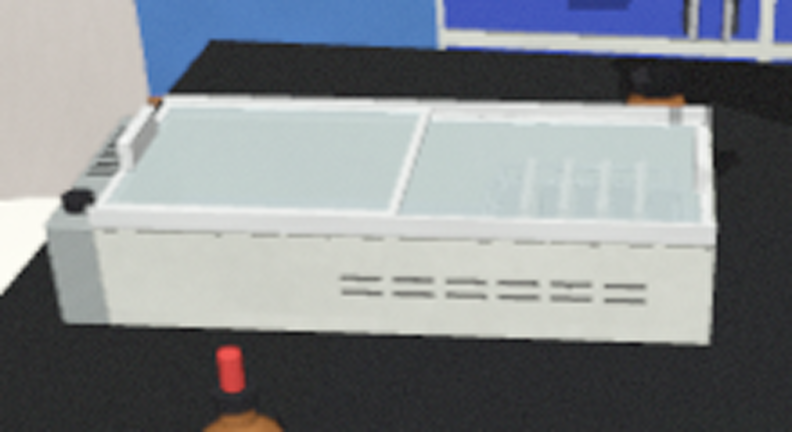

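```bash
python3 -c "
from workcell import *
print(job_done())"
```

```text
the job is handed in; nothing more can be done
None
```

I finished the whole job and handed it in at about 59 s. The interface gives no verdict, so what follows rests on my own measurements.

- **Plates and basket:** All four plates from the rack stand in the basket's four slots. The basket is on the floor of the near bay, at about x = -150, y = -22 mm in the chest's frame. That is inside the allowed range. Its height was not measured on its own; I judged it flat from the pictures and from the force change when it touched the floor.
- **Bail:** It is folded. The grip measured 92 mm to the +y side of the basket's middle, which matches the folded position.
- **Covers:** The near cover went to its shut stop after 215 mm of travel, with the push force rising to about 15 N against the stop. In the last top and side pictures the far cover looks still shut.
- **Robot:** It stands clear above the chest and touches nothing.
- **Bottle, jar and beaker:** I never went near them, but I did not measure whether they had shifted.

**One deviation:** On the first try at raising the bail, the pads gripped the sleeve too tightly for it to turn. The basket was lifted about 1–2 cm off the bench and dragged about 3–4 cm. I set it back down with the plates still seated, loosened the fingers and pushed the bail upright, then lifted the basket normally. It stayed close to level in the pictures, well short of tipping.

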